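# Make up two reagent kits for the chemistry analyser

## Robot

A 6-joint arm with a two-finger parallel gripper is mounted at the origin on the work surface. World frame = base frame: x ahead of the robot, y to its left, z up, the work surface at z = 0. Lengths are in mm, angles in degrees, forces in N, time in s.
With the tool pointing down it reaches from about 350 to 850 mm from the base axis. Payload 8.1 kg.
Tool frame: the origin (TCP) lies between the finger pads; the fingertips stand 22 mm ahead of it and the grasp point (between the pads) lies 3 mm ahead of it; z points along the fingers, y is the direction in which the jaws open and shut (so a half turn about z gives the same grasp; the last joint's range is limited). The gripper opens to 85 mm and grips with 20 to 120 N. Pads are 22 mm wide; open, the fingers measure 114 mm over their backs; the gripper's body (76 mm by 85 mm) begins 54 mm behind the grasp point. The pads swing forward as they close: fully open they stand 13 mm farther back than shut.
Start: joints at [-79.435, 7.471, 85.268, -0, 87.261, -4.893], TCP at [159.943, -578.294, 253.292] pointing down, gripper open.
Joint ranges: [-169.43, 169.43], [-51.17, 129.36], [1.28, 143.12], [-76.62, 256.62], [0, 156.53], [-152.29, 152.29]. Speed limits (degrees/s): [136.94, 136.94, 159.86, 180, 180, 180].

## Interface

Orientations are given as [roll, pitch, yaw] about the fixed x, y, z axes, in that order (R = Rz(yaw) Ry(pitch) Rx(roll)).
In Python, from bench import r gives the robot as it stands.
- The arm moves only by the tool drive_tool, never from a script. Its argument "moves" is a list of rows, each a list of 2 entries, a list of its own where there are three numbers: the shift along the world's x, y, z in mm, then the turn about the world's z in degrees. A call has exactly 8 rows; each row is the pose to reach, as a shift and turn from the pose commanded when the call began; what a row does not reach only later rows make up. A row lasts 1/12 s, in which the tool goes at most 41.7 mm and 7.16 degrees, less where a joint would pass 70% of its speed; a pose out of reach is approached as far as the arm can. A call with a gripper value outside its range is refused whole. "fingers" is the finger opening in mm, from 0 to 85.4, set as the call begins (left out, the last holds). The fingers move at their own pace and stop on an object; "squeeze" is the grip in N (left out, the last holds). Time passes only in rows, so rows that repeat a pose let the fingers close, or fill a call up. It gives the time, the measured TCP pose, the force and the opening at its end, in the units of the state.
- r.sense(): the state, without advancing time (a new reading comes with each control period).
- r.snapshot(name): name is "scene" or "top"; returns a dict with "pixels" (384x512x3 uint8, red, green, blue), "camera_matrix" (3x3 intrinsics, pixels), "xyz" and "orientation" of the camera in the world. Camera axes: x right, y down, z forward; pixel columns grow to the right and rows downward; lengths in mm; the calibration is good to about 2 mm. A picture is of the moment at which its call begins. There is no depth.
- r.hand_in(): hands the job in, once; it reports no verdict.
The state is a dict: "time": time; "joint_pos": joint angles; "qd": joint speeds; "joint_efforts": joint torques, N m; "tool_pos": TCP position; "tcp_rot": TCP orientation; "ft_force": force on the tool from outside, world axes, zero at the start; "wrist_torque": the same for the moment, N m; "finger_gap": finger opening in mm.
Only numpy, scipy, OpenCV 4.12 (cv2) and the standard library are available. Lean on these libraries where they do the work, as an engineer would, in place of code of your own. Each camera call takes 0.05 s, during which the arm holds its last target.

## Task

Make up the two reagent kits for the analyser: the large and the small red-capped bottles and the amber calibrator vial go into the blue tray, the large and the small green-capped bottles into the yellow tray (its round pocket stays empty). Stand each one upright and fully down on the floor of the pocket of its own shape, turning the wedge bottles to match their pockets, and let go of it. Leave the purple-capped bottle, the tube rack and the clear cuvette box where they are.

Things in the scene. Friction and masses are not known exactly. Their poses are not given: they have to be found in the camera images.
- large_red_mid (a point): centre of the large red-capped reagent bottle, 37 mm above its sole: white upright wedge, 54 mm long between flat parallel ends, tapering from 48 to 24 mm wide; body 60 mm high, red cap 23 mm across and 14 mm high on top, 9 mm from the middle towards the wide end. x runs along the length towards the wide end, z up. Loose, 90 g
- small_red_mid (a point): centre of the small red-capped reagent bottle, 32 mm above its sole: white upright wedge, 54 mm long between flat parallel ends, tapering from 34 to 14 mm wide; body 52 mm high, red cap 17 mm across and 12 mm high on top, 9 mm from the middle towards the wide end. x runs along the length towards the wide end, z up. Loose, 50 g
- large_green_mid (a point): centre of the large green-capped reagent bottle, 37 mm above its sole: white upright wedge, 54 mm long between flat parallel ends, tapering from 48 to 24 mm wide; body 60 mm high, green cap 23 mm across and 14 mm high on top, 9 mm from the middle towards the wide end. x runs along the length towards the wide end, z up. Loose, 90 g
- small_green_mid (a point): centre of the small green-capped reagent bottle, 32 mm above its sole: white upright wedge, 54 mm long between flat parallel ends, tapering from 34 to 14 mm wide; body 52 mm high, green cap 17 mm across and 12 mm high on top, 9 mm from the middle towards the wide end. x runs along the length towards the wide end, z up. Loose, 50 g
- vial_mid (a point): centre of the calibrator vial, 32 mm above its sole: upright amber cylinder 28 mm in diameter, straight-sided to 46 mm height, then a white cap of 20 mm diameter, overall 64 mm high; z up. About 45 g, loose on the bench among the stock.
- tray_blue: blue kit tray, for the red kit: fixed, 84 x 176 mm, walls 11 mm high. Origin: centre of its underside, on the bench; y along its length, z up. Pockets in a row at x = 0, dark floors 2 mm up: y = +47 mm large wedge (wide end to +x), y = -8 mm small wedge (wide end to -x), y = -58 mm round, 42 mm across. Wedge pockets are 68 mm long, 6 to 7 mm play; a bottle turned end for end stays proud.
- tray_yellow: yellow kit tray, for the green kit: fixed, 84 x 176 mm, walls 11 mm high. Origin: centre of its underside, on the bench; y along its length, z up. Pockets in a row at x = 0, dark floors 2 mm up: y = +47 mm large wedge (wide end to +x), y = -8 mm small wedge (wide end to -x), y = -58 mm round, 42 mm across. Wedge pockets are 68 mm long, 6 to 7 mm play; a bottle turned end for end stays proud.
- large_purple_mid (a point): centre of the large purple-capped reagent bottle, 37 mm above its sole: white upright wedge, 54 mm long between flat parallel ends, tapering from 48 to 24 mm wide; body 60 mm high, purple cap 23 mm across and 14 mm high on top, 9 mm from the middle towards the wide end. x runs along the length towards the wide end, z up. Other stock: stays where it is
- tube_rack_mid (a point): centre of a loose white tube rack, 46 mm above its sole, 56 x 140 mm, 92 mm high with its sample tubes; bystander, stays where it is. Axes: z up, y along its length.
- cuvette_box_mid (a point): centre of a loose clear box of cuvettes, 25 mm above its sole, 74 x 114 mm, 50 mm high; bystander, stays where it is. Axes: z up, y along its length.
There are look-alikes about, which are no part of the job. There is more than one size of the tray_blue; the job needs the smaller.

How it is judged:
By the outcome, as a careful person would: the job done as asked, in the order asked, and still so for the second after the job is handed in, with the robot touching nothing.
It also fails if it takes over 128 s, if anything falls off the work surface, if the arm or the gripper's body presses on something with over 40 N, if the wrist force passes 120 N, or if a joint passes its speed limit or range.

## Working session

There is one attempt and no reset: what is moved stays moved. The work goes in short steps, Python scripts to look and compute and a tool call to move; the robot and the scene stay as the last step left them, time stands still between calls to the robot, and variables do not carry over. Pictures are saved under pics/ and viewed, and the job is handed in when it is done.

Besides the shell and the picture viewer there is one more tool, called after "Request:" as a command line: name --argument value ..., lists and objects as JSON in quotes. drive_tool: Moves the arm, as the interface text tells. Its arguments: {"type":"object","properties":{"moves":{"type":"array","items":{"type":"array"}},"fingers":{"type":"number"},"squeeze":{"type":"number"}},"required":["moves"]}

```bash
ls; mkdir -p pics; python3 - <<'E'
from bench import r
import cv2
for n in("scene","top"):
    s=r.snapshot(n); cv2.imwrite(f"pics/{n}0.png",cv2.resize(s["pixels"][:,:,::-1],(800,600),interpolation=cv2.INTER_CUBIC))
    cv2.imwrite(f"pics/{n}0_raw.png",s["pixels"][:,:,::-1])
    print(n,s["camera_matrix"],s["xyz"],s["orientation"])
print(r.sense())
E
```

```text
pics
scene [[467.03247568   0.         258.37856142]
 [  0.         467.03247568 187.69251334]
 [  0.           0.           1.        ]] [ 880.76321977  732.64439961 1105.44861582] [-141.24665432    0.4477757   149.5768778 ]
top [[490.30301294   0.         253.94762242]
 [  0.         490.30301294 184.68891028]
 [  0.           0.           1.        ]] [ 359.9323216   -21.50406308 1517.22660789] [-177.04244383    0.39175669  -90.43376454]
{'time': 0.1, 'joint_pos': array([-7.94339011e+01,  7.50787728e+00,  8.53232807e+01,  1.87129041e-05,
        8.72589030e+01, -4.89302195e+00]), 'qd': array([ 0.01694902, -0.18337504, -0.10452865, -0.13902861, -0.05309009,
        0.01344857]), 'joint_efforts': array([ 1.27937157e-03, -5.70948815e+01, -5.01943052e+01, -1.06044813e-04,
        8.00335634e-03,  3.20298966e-05]), 'tool_pos': array([ 159.87165364, -577.8530681 ,  252.37723848]), 'tcp_rot': array([-1.79910269e+02, -7.70042697e-03,  1.54591139e+01]), 'ft_force': array([0.36497286, 0.40098132, 0.72218735]), 'wrist_torque': array([ 0.02526144,  0.01555402, -0.00247697]), 'finger_gap': 85.21413595901046}
```

View pics/top0.png

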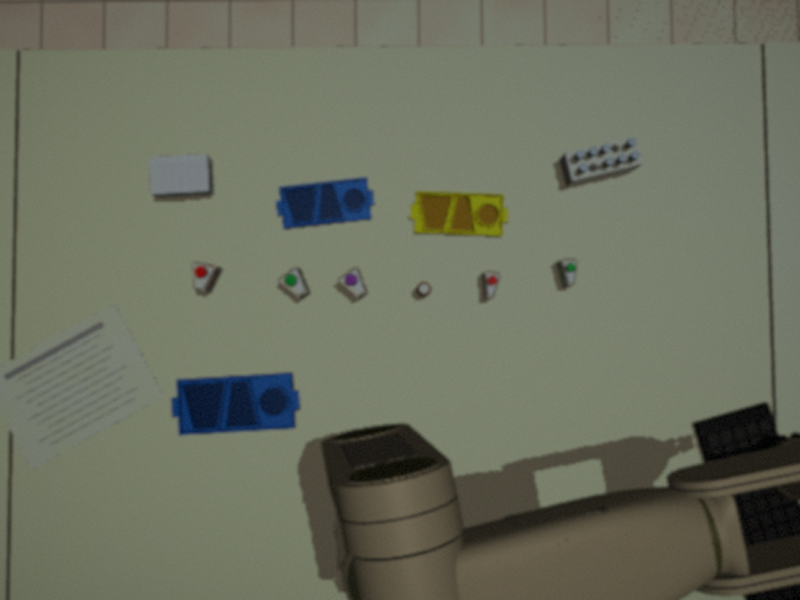

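View pics/scene0.png

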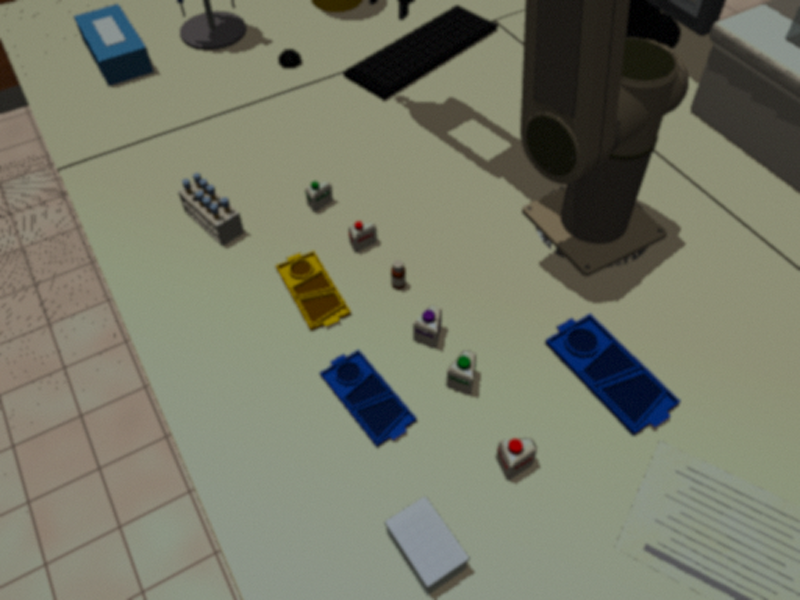

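The top view shows, in 800x600 pixels:
- **Caps:** large red at (202,272), large green (291,281), purple (351,281), vial (423,289), small red (491,282), small green (570,268).
- **Trays:** small blue at (327,203), big blue (237,403) and yellow (459,214).

The nearer blue tray at (237,403) is visibly larger, so the target should be the one at (327,203). I'll check that by measuring it.

```bash
cat > h.py <<'E'
import numpy as np, cv2
from scipy.spatial.transform import Rotation as R
def cam(s):
    return s["camera_matrix"],np.array(s["xyz"]),R.from_euler("xyz",s["orientation"],degrees=True).as_matrix()
def ray(s,uv,z):
    K,c,M=cam(s); d=(M@np.linalg.inv(K)@np.c_[np.atleast_2d(uv),np.ones(len(np.atleast_2d(uv)))].T).T
    return c+d*((z-c[2])/d[:,2])[:,None]
def proj(s,p):
    K,c,M=cam(s); q=(K@M.T@(np.atleast_2d(p)-c).T).T; return q[:,:2]/q[:,2:]
def hsv(s): return cv2.cvtColor(s["pixels"],cv2.COLOR_RGB2HSV)
E
python3 - <<'E'
from bench import r
from h import *
S={n:r.snapshot(n) for n in("top","scene")}
for n in S:
    s=S[n];h=hsv(s);H,Sa,V=[h[...,i].astype(int) for i in range(3)]
    ms={"red":((H<8)|(H>172))&(Sa>120)&(V>80),"green":(H>45)&(H<75)&(Sa>110)&(V>50),"purple":(H>125)&(H<160)&(Sa>90),
        "blue":(H>100)&(H<125)&(Sa>150)&(V>30),"yellow":(H>15)&(H<32)&(Sa>190)}
    for k,m in ms.items():
        N,L,st,ce=cv2.connectedComponentsWithStats(m.astype(np.uint8))
        for i in range(1,N):
            if st[i,4]<12: continue
            if k in("blue","yellow"):
                c=cv2.findContours((L==i).astype(np.uint8),0,1)[0][0]; 
                p=ray(s,c[:,0,:].astype(float),11)[:,:2].astype(np.float32); rc=cv2.minAreaRect(p); print(n,k,ce[i].round(1),st[i,4],np.round(rc[0],1),np.round(rc[1],1),round(rc[2],1))
            else: print(n,k,ce[i].round(1),st[i,4],ray(s,ce[i],74)[0].round(1),ray(s,ce[i],64)[0].round(1))
s=S["top"]; im=s["pixels"][:,:,::-1]
a=cv2.resize(im[150:210,110:250],None,fx=5.7,fy=5.7,interpolation=cv2.INTER_CUBIC);b=cv2.resize(im[150:210,245:385],None,fx=5.7,fy=5.7,interpolation=cv2.INTER_CUBIC)
cv2.imwrite("pics/crop1.png",np.clip(1.5*np.vstack([a[:299],b[:299]]).astype(float),0,255).astype(np.uint8))
t=cv2.resize(im[105:160,170:330],(800,275),interpolation=cv2.INTER_CUBIC);t2=cv2.resize(im[230:285,100:260],(800,275),interpolation=cv2.INTER_CUBIC)
cv2.imwrite("pics/crop2.png",np.clip(1.8*np.vstack([t,t2]).astype(float),0,255).astype(np.uint8))
E
```

```text
top red [128.  173.6] 39 [470.4 359.9  74. ] [471.1 362.5  64. ]
top red [314.4 179.2] 21 [ 449.4 -190.5   74. ] [ 450.  -191.7   64. ]
top green [365.  170.7] 18 [ 473.4 -339.8   74. ] [ 474.1 -342.    64. ]
top green [185.6 178.7] 34 [453.9 189.5  74. ] [454.6 190.9  64. ]
top purple [224.2 178.6] 32 [453.2  75.4  74. ] [453.8  76.1  64. ]
top blue [207.6 129.7] 1357 [609.5 130.2] [ 77.9 185. ] 5.9
top blue [150.5 258.2] 2496 [215.7 306.6] [102.1 242.6] 3.1
top yellow [292.5 136.5] 1211 [ 586.  -136.6] [179.1  77.8] 89.5
scene red [229.1 143.6] 19 [ 457.7 -180.9   74. ] [ 453.6 -189.8   64. ]
scene red [329.5 284.6] 59 [473.  362.7  74. ] [469.  359.1  64. ]
scene green [296.5 231.1] 44 [456.4 192.4  74. ] [452.3 187.1  64. ]
scene purple [273.9 202. ] 41 [457.3  80.2  74. ] [453.2  73.9  64. ]
scene blue [73.1 29.8] 964 [  674.2 -1169.9] [351.9 123. ] 89.9
scene blue [391.9 239.1] 2810 [218.6 307.3] [108.8 245.8] 3.0
scene blue [235.3 254.3] 1717 [613.5 132.2] [ 81.  188.7] 6.0
scene yellow [215.    2.5] 164 [   78.4 -1027.4] [ 49.7 129. ] 58.8
scene yellow [199.9 185.6] 1232 [ 590.2 -132.5] [190.2  80.5] 87.3
```

View pics/crop1.png

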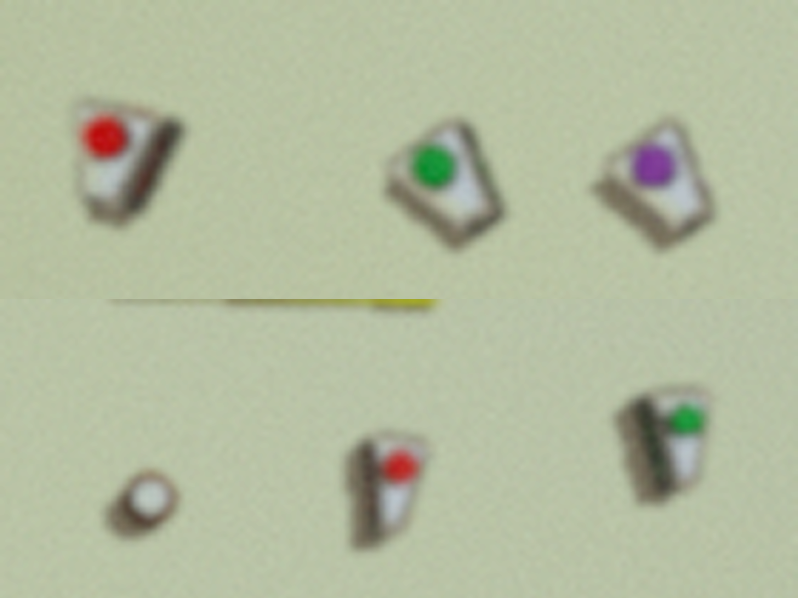

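View pics/crop2.png

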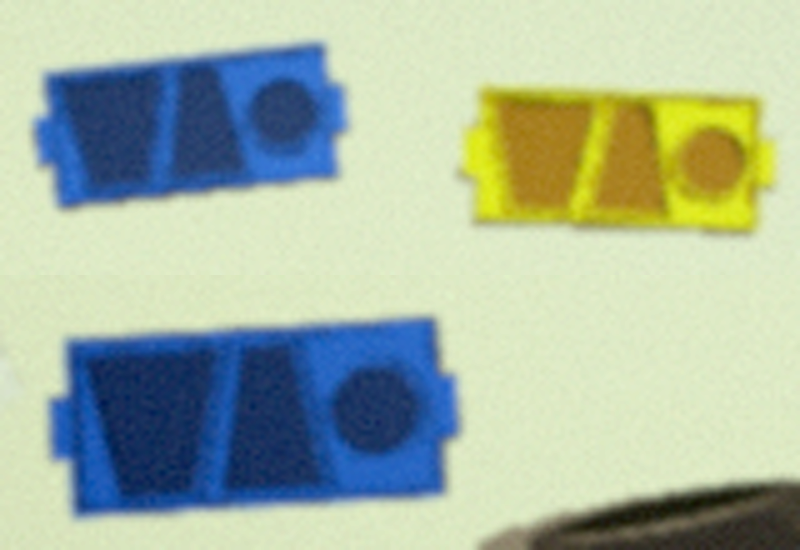

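```bash
cat >> h.py <<'E'
F=6
def up(s,box):
    r0,r1,c0,c1=box
    im=cv2.resize(s["pixels"][r0:r1,c0:c1],None,fx=F,fy=F,interpolation=cv2.INTER_CUBIC)
    return im,lambda p: (np.asarray(p,float)+.5)/F-.5+[c0,r0]
def biggest(m):
    cs=cv2.findContours(m.astype(np.uint8),0,1)[0]; return max(cs,key=cv2.contourArea)
CAPH={"red":lambda H,S:((H<12)|(H>168))&(S>110),"green":lambda H,S:(H>45)&(H<80)&(S>100),"purple":lambda H,S:(H>120)&(H<165)&(S>60)}
def bottle(s,uv,col,large):
    u,v=[int(round(x)) for x in uv]; im,f=up(s,(v-16,v+17,u-16,u+17))
    h=cv2.cvtColor(im,cv2.COLOR_RGB2HSV); H,S,V=[h[...,i].astype(int) for i in range(3)]
    cm=CAPH[col](H,S); c=biggest(cm); m=cv2.moments(c); cap=ray(s,f([m["m10"]/m["m00"],m["m01"]/m["m00"]]),74 if large else 64)[0]
    g=((S<28)&(V>95))|cv2.dilate(cm.astype(np.uint8),np.ones((5,5))).astype(bool)
    g=cv2.morphologyEx(g.astype(np.uint8),cv2.MORPH_OPEN,np.ones((9,9)))
    k=biggest(g); hull=cv2.convexHull(k)
    P=ray(s,f(hull[:,0,:]),60 if large else 52)[:,:2]; q=((P-cap[:2])*100).astype(np.float32)[:,None]
    m=cv2.moments(q); ce=np.array([m["m10"],m["m01"]])/m["m00"]/100+cap[:2]
    M=np.array([[m["mu20"],m["mu11"]],[m["mu11"],m["mu02"]]]); w,v=np.linalg.eigh(M); a=v[:,1]
    if a@(cap[:2]-ce)<0:a=-a
    pr=(P-ce)@a; n=(P-ce)@[-a[1],a[0]]
    ang=np.degrees(np.arctan2(a[1],a[0]))
    dbg=im.copy(); cv2.drawContours(dbg,[hull],-1,(255,0,255),1)
    return dict(cap=cap[:2].round(1),capoff=np.round([(cap[:2]-ce)@a,(cap[:2]-ce)@[-a[1],a[0]]],1),cen=ce.round(1),ang=round(ang,1),len=round(np.ptp(pr),1),wid=round(np.ptp(n),1),mid_cap=(cap[:2]-9*a).round(1),mid_cen=(ce-(3 if large else 3.75)*a).round(1)),dbg
TOPB={"LR":((128,173.6),"red",1),"SR":((314.4,179.2),"red",0),"LG":((185.6,178.7),"green",1),"SG":((365,170.7),"green",0),"LP":((224.2,178.6),"purple",1)}
SCB={"LR":((329.5,284.6),"red",1),"SR":((229.1,143.6),"red",0),"LG":((296.5,231.1),"green",1),"SG":((202,119),"green",0),"LP":((273.9,202),"purple",1)}
E
python3 - <<'E'
from bench import r
from h import *
for n,B in(("top",TOPB),("scene",SCB)):
    s=r.snapshot(n);D=[]
    for k,a in B.items():
        try:
            o,d=bottle(s,*a);D.append(cv2.resize(d,(260,260)));print(n,k,{x:(y.tolist() if hasattr(y,'tolist') else y) for x,y in o.items()})
        except Exception as e: print(k,e)
    D+= [D[0]*0]*(6-len(D))
    cv2.imwrite(f"pics/seg_{n}.png",np.vstack([np.hstack(D[:3]),np.hstack(D[3:])])[:,:,::-1])
E
```

```text
top LR {'cap': [470.5, 360.3], 'capoff': [3.9, -0.6], 'cen': [471.7, 364.0], 'ang': -98.1, 'len': 25.5, 'wid': 24.0, 'mid_cap': [471.8, 369.2], 'mid_cen': [472.1, 367.0]}
top SR {'cap': [450.2, -192.1], 'capoff': [17.6, 5.5], 'cen': [431.8, -192.1], 'ang': -17.6, 'len': 23.7, 'wid': 16.0, 'mid_cap': [441.6, -189.4], 'mid_cen': [428.2, -190.9]}
top LG {'cap': [453.7, 189.5], 'capoff': [13.1, 12.2], 'cen': [441.9, 176.1], 'ang': 5.6, 'len': 33.7, 'wid': 23.4, 'mid_cap': [444.8, 188.6], 'mid_cen': [438.9, 175.8]}
top SG {'cap': [473.6, -341.9], 'capoff': [18.7, 2.9], 'cen': [454.9, -344.9], 'ang': 0.2, 'len': 22.5, 'wid': 16.0, 'mid_cap': [464.6, -341.9], 'mid_cen': [451.2, -344.9]}
top LP {'cap': [453.4, 75.4], 'capoff': [6.1, 5.2], 'cen': [449.9, 68.2], 'ang': 24.0, 'len': 49.2, 'wid': 32.8, 'mid_cap': [445.1, 71.8], 'mid_cen': [447.1, 67.0]}
scene LR {'cap': [473.6, 363.7], 'capoff': [7.4, -1.5], 'cen': [468.0, 358.5], 'ang': 54.2, 'len': 28.6, 'wid': 23.3, 'mid_cap': [468.3, 356.4], 'mid_cen': [466.2, 356.1]}
scene SR {'cap': [454.0, -189.1], 'capoff': [11.6, -0.7], 'cen': [449.1, -199.7], 'ang': 68.7, 'len': 28.9, 'wid': 19.0, 'mid_cap': [450.7, -197.5], 'mid_cen': [447.8, -203.2]}
scene LG {'cap': [457.3, 193.3], 'capoff': [9.3, -1.6], 'cen': [451.5, 185.9], 'ang': 62.1, 'len': 27.8, 'wid': 23.6, 'mid_cap': [453.1, 185.3], 'mid_cen': [450.1, 183.2]}
scene SG {'cap': [477.3, -338.2], 'capoff': [13.2, -0.6], 'cen': [472.7, -350.6], 'ang': 72.1, 'len': 25.4, 'wid': 15.7, 'mid_cap': [474.6, -346.8], 'mid_cen': [471.5, -354.1]}
scene LP {'cap': [456.9, 80.0], 'capoff': [9.5, 7.2], 'cen': [452.0, 69.1], 'ang': 28.6, 'len': 42.6, 'wid': 27.6, 'mid_cap': [449.0, 75.7], 'mid_cen': [449.4, 67.7]}
```

View pics/seg_top.png

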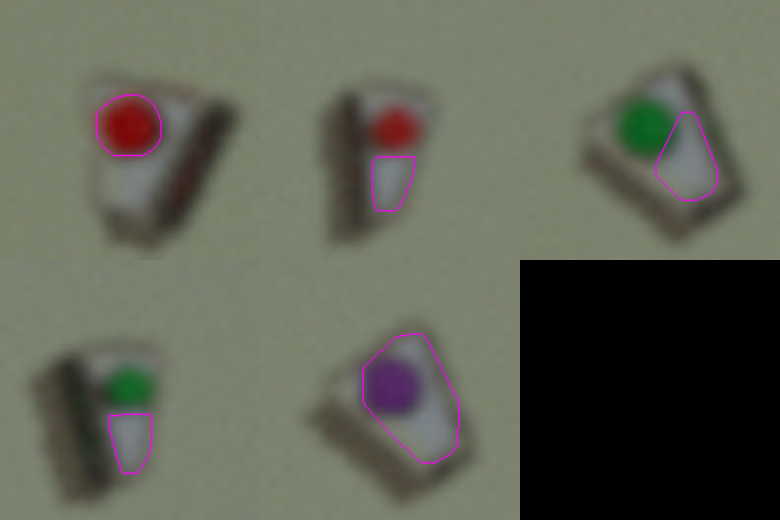

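View pics/seg_scene.png

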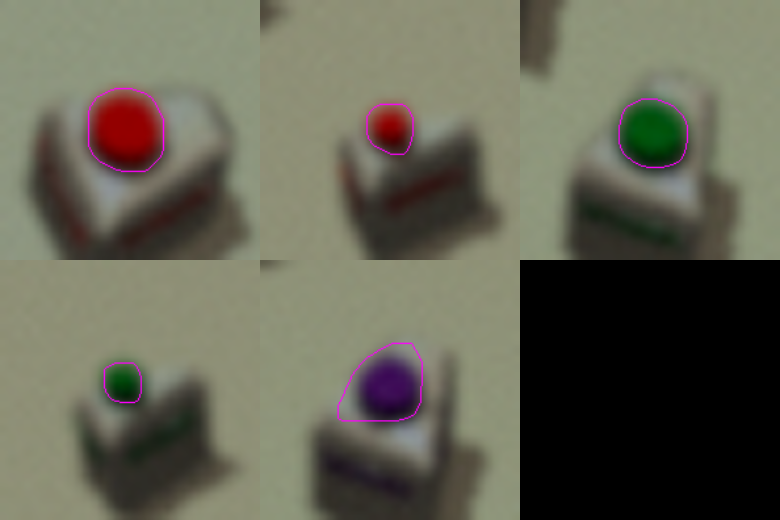

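```bash
cat >> h.py <<'E'
def bottle2(s,uv,col,large,rad=16,kv=0.80,kc=0.5):
    u,v=[int(round(x)) for x in uv]; im,f=up(s,(v-rad,v+rad+1,u-rad,u+rad+1))
    h=cv2.cvtColor(im,cv2.COLOR_RGB2HSV); H,S,V=[h[...,i].astype(int) for i in range(3)]
    cm=CAPH[col](H,S); c=biggest(cm); m=cv2.moments(c); cap=ray(s,f([m["m10"]/m["m00"],m["m01"]/m["m00"]]),74 if large else 64)[0]
    I=cv2.GaussianBlur(im.astype(np.float32),(0,0),4); C=I[...,2]/(I[...,0]+I[...,1])*2; Vf=I.mean(2)
    b=np.median(C); vb=np.median(Vf); near=cv2.dilate(cm.astype(np.uint8),np.ones((19,19)))>0
    w=np.percentile(C[(Vf>.9*vb)&~near],99)
    g=((C>b+kc*(w-b))&(Vf>kv*vb))|near
    k=biggest(cv2.morphologyEx(g.astype(np.uint8),cv2.MORPH_OPEN,np.ones((9,9)))); hull=cv2.convexHull(k)
    P=ray(s,f(hull[:,0,:]),60 if large else 52)[:,:2]; q=((P-cap[:2])*100).astype(np.float32)[:,None]
    m=cv2.moments(q); ce=np.array([m["m10"],m["m01"]])/m["m00"]/100+cap[:2]
    M=np.array([[m["mu20"],m["mu11"]],[m["mu11"],m["mu02"]]]); w_,v_=np.linalg.eigh(M); a=v_[:,1]
    if a@(cap[:2]-ce)<0:a=-a
    pr=(P-ce)@a; n=(P-ce)@[-a[1],a[0]]
    dbg=im.copy(); cv2.drawContours(dbg,[hull],-1,(255,0,255),1)
    return dict(cap=cap[:2],capoff=[(cap[:2]-ce)@a,(cap[:2]-ce)@[-a[1],a[0]]],cen=ce,ang=np.degrees(np.arctan2(a[1],a[0])),len=np.ptp(pr),wid=np.ptp(n),mid_cap=(cap[:2]-9*a),mid_cen=(ce-(3 if large else 3.75)*a),b=b,w=w),dbg
E
python3 - <<'E'
from bench import r
from h import *
for n,B in(("top",TOPB),("scene",SCB)):
    s=r.snapshot(n);D=[]
    for k,a in B.items():
        o,d=bottle2(s,*a);D.append(cv2.resize(d,(260,260)));print(n,k,{x:np.round(y,1 if x not in'bw' else 2).tolist() for x,y in o.items()})
    D+= [D[0]*0]*(6-len(D))
    cv2.imwrite(f"pics/seg2_{n}.png",np.vstack([np.hstack(D[:3]),np.hstack(D[3:])])[:,:,::-1])
E
```

```text
top LR {'cap': [470.5, 360.3], 'capoff': [4.0, -1.4], 'cen': [466.6, 362.0], 'ang': -5.4, 'len': 47.4, 'wid': 38.8, 'mid_cap': [461.5, 361.1], 'mid_cen': [463.6, 362.3], 'b': 0.8600000143051147, 'w': 1.0}
top SR {'cap': [450.2, -192.2], 'capoff': [4.3, 1.6], 'cen': [445.7, -192.9], 'ang': -11.2, 'len': 42.1, 'wid': 28.9, 'mid_cap': [441.4, -190.4], 'mid_cen': [442.0, -192.2], 'b': 0.8799999952316284, 'w': 1.0199999809265137}
top LG {'cap': [453.7, 189.5], 'capoff': [3.3, 1.0], 'cen': [452.0, 186.5], 'ang': 41.7, 'len': 49.4, 'wid': 37.0, 'mid_cap': [447.0, 183.5], 'mid_cen': [449.7, 184.5], 'b': 0.8600000143051147, 'w': 1.0299999713897705}
top SG {'cap': [473.6, -341.9], 'capoff': [5.0, 2.6], 'cen': [468.5, -344.2], 'ang': -2.2, 'len': 40.8, 'wid': 25.6, 'mid_cap': [464.6, -341.5], 'mid_cen': [464.8, -344.1], 'b': 0.8799999952316284, 'w': 1.0299999713897705}
top LP {'cap': [453.3, 75.5], 'capoff': [4.2, 1.4], 'cen': [450.8, 71.8], 'ang': 37.2, 'len': 50.0, 'wid': 37.2, 'mid_cap': [446.2, 70.0], 'mid_cen': [448.4, 70.0], 'b': 0.8700000047683716, 'w': 1.0299999713897705}
scene LR {'cap
[... 397 characters left out ...]
833106995, 'w': 0.8899999856948853}
scene LG {'cap': [457.3, 193.3], 'capoff': [6.1, -1.6], 'cen': [453.2, 188.4], 'ang': 64.1, 'len': 50.7, 'wid': 36.2, 'mid_cap': [453.4, 185.2], 'mid_cen': [451.9, 185.7], 'b': 0.8399999737739563, 'w': 0.9700000286102295}
scene SG {'cap': [477.4, -338.1], 'capoff': [9.5, 6.6], 'cen': [470.6, -347.5], 'ang': 19.2, 'len': 49.0, 'wid': 38.3, 'mid_cap': [468.9, -341.1], 'mid_cen': [467.1, -348.7], 'b': 0.8299999833106995, 'w': 0.8700000047683716}
scene LP {'cap': [456.9, 80.0], 'capoff': [7.2, -1.4], 'cen': [452.8, 74.0], 'ang': 66.1, 'len': 50.7, 'wid': 35.2, 'mid_cap': [453.3, 71.7], 'mid_cen': [451.5, 71.2], 'b': 0.8299999833106995, 'w': 0.9800000190734863}
```

View pics/seg2_top.png

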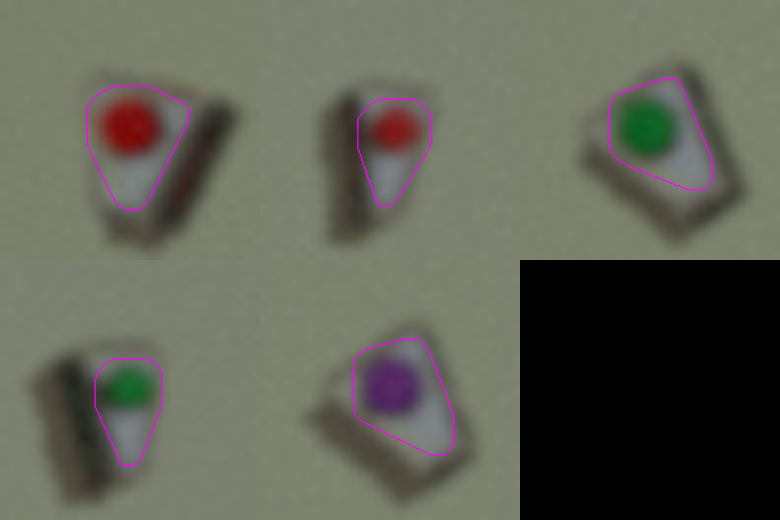

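View pics/seg2_scene.png

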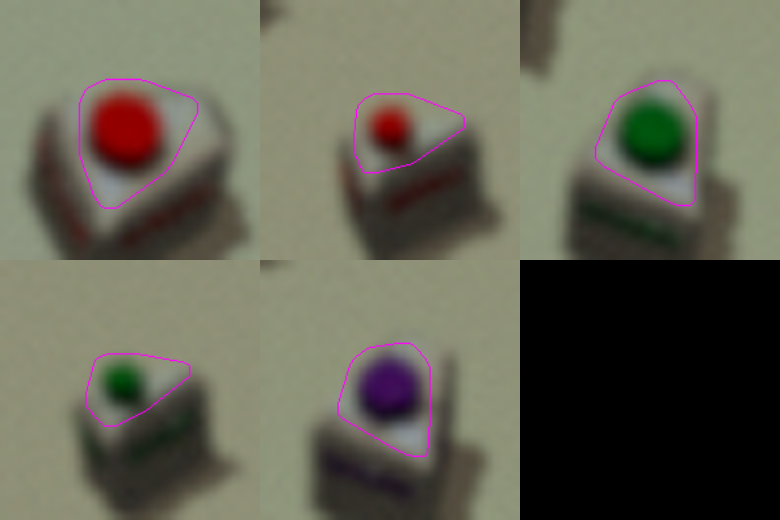

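```bash
python3 - <<'E'
from bench import r
from h import *
s=r.snapshot("top")
T=[]
for k,((u,v),_,_) in TOPB.items():
    u=int(u);v=int(v); im=s["pixels"][v-12:v+15,u-12:u+15].astype(np.float32)
    im=cv2.resize(im,None,fx=9.7,fy=9.7,interpolation=cv2.INTER_CUBIC)[:262,:262]
    im=np.clip((im-60)*2.0,0,255).astype(np.uint8)
    for i in range(0,27,5):
        x=int((i+.5)*9.7); cv2.line(im,(x,0),(x,5),(255,0,0),1);cv2.line(im,(0,x),(5,x),(255,0,0),1)
        cv2.putText(im,str(u-12+i),(x-8,16),0,.33,(200,0,0),1);cv2.putText(im,str(v-12+i),(6,x+4),0,.33,(200,0,0),1)
    T.append(im)
T.append(T[0]*0)
cv2.imwrite("pics/corners.png",np.vstack([np.hstack(T[:3]),np.hstack(T[3:])])[:,:,::-1])
E
```

```text
(no output)
```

View pics/corners.png

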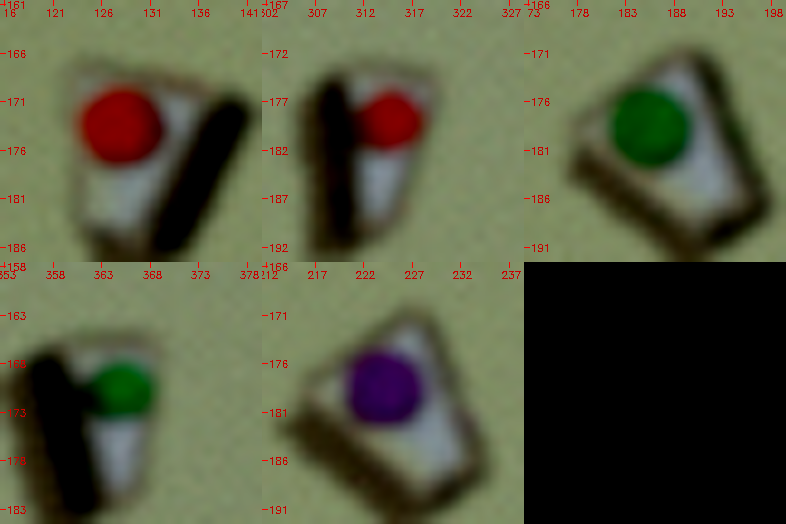

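```bash
cat >> h.py <<'E'
def capfix(s,col,uv,large,rad=12,z0=0):
    u,v=[int(round(x)) for x in uv]; im,f=up(s,(v-rad,v+rad+1,u-rad,u+rad+1))
    h=cv2.cvtColor(im,cv2.COLOR_RGB2HSV); H,S=h[...,0].astype(int),h[...,1].astype(int)
    m=cv2.moments(biggest(CAPH[col](H,S))); r,hh,zt=(11.5,14,74) if large else (8.5,12,64)
    cap=ray(s,f([m["m10"]/m["m00"],m["m01"]/m["m00"]]),zt+z0)[0]
    d=cam(s)[1]-cap; hd=np.hypot(*d[:2]); t=hd/d[2]; c=1/np.hypot(1,t); A=np.pi*r*r*c; B=2*r*hh*t*c
    sh=(.785*r+hh/2*t)*B/(A+B); return cap[:2]-sh*d[:2]/hd
def tray(s,box,col,dbg=None):
    im,f=up(s,box); h=cv2.cvtColor(im,cv2.COLOR_RGB2HSV); H,S=h[...,0].astype(int),h[...,1].astype(int)
    g=((H>100)&(H<125) if col=="blue" else (H>12)&(H<36))&(S>150)
    g=cv2.morphologyEx(g.astype(np.uint8),cv2.MORPH_CLOSE,np.ones((15,15))); cv2.drawContours(g,[biggest(g)],-1,1,-1)
    g=cv2.morphologyEx(g,cv2.MORPH_OPEN,np.ones((72,72))); k=biggest(g)
    if dbg: cv2.drawContours(im,[k],-1,(255,0,255),1); cv2.imwrite(dbg,im[:,:,::-1])
    p=ray(s,f(k[:,0,:]),11)[:,:2]; o=p.mean(0); rc=cv2.minAreaRect(((p-o)*10).astype(np.float32)); c=np.array(rc[0])/10+o
    d=cam(s)[1]-[*c,11]; return (c-5.5*d[:2]/d[2]).round(1),np.round(np.array(rc[1])/10,1),round(rc[2],1)
E
python3 - <<'E'
from bench import r
from h import *
t=r.snapshot("top");q=r.snapshot("scene")
for k in TOPB:
    a=TOPB[k];b=SCB[k]; print(k,capfix(t,a[1],a[0],a[2]).round(1),capfix(q,b[1],b[0],b[2]).round(1))
print(tray(t,(100,160,165,250),"blue","pics/tb.png"),tray(q,(215,295,190,285),"blue"),tray(t,(105,165,250,335),"yellow","pics/ty.png"),tray(q,(150,220,165,240),"yellow"))
# vial white cap in top
for s,b in((t,(172,200,258,286)),(q,(163,190,240,270))):
    im,f=up(s,b); print(im.shape); cv2.imwrite(f"pics/v{b[0]}.png",cv2.resize(np.clip((im.astype(float)-20)*1.6,0,255).astype(np.uint8),None,fx=3,fy=3)[:,:,::-1])
E
```

```text
LR [471.  362.1] [470.7 361.2]
SR [ 450.6 -192.9] [ 451.5 -194.4]
LG [454.2 190.6] [454.4 189.6]
SG [ 474.  -343.3] [ 475.1 -344.3]
LP [453.8  75.9] [454.1  75.6]
(array([610.1, 129.9]), array([ 78.5, 175.2]), 6.0) (array([611.9, 129.8]), array([ 81.6, 190.6]), 6.0) (array([ 586.7, -134.4]), array([173.7,  81. ]), 87.3) (array([ 588.4, -135.9]), array([194.8,  83.7]), 87.3)
(168, 168, 3)
(162, 180, 3)
```

View pics/v172.png

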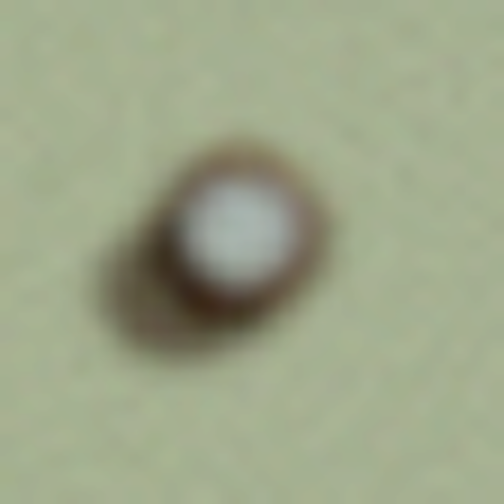

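View pics/v163.png

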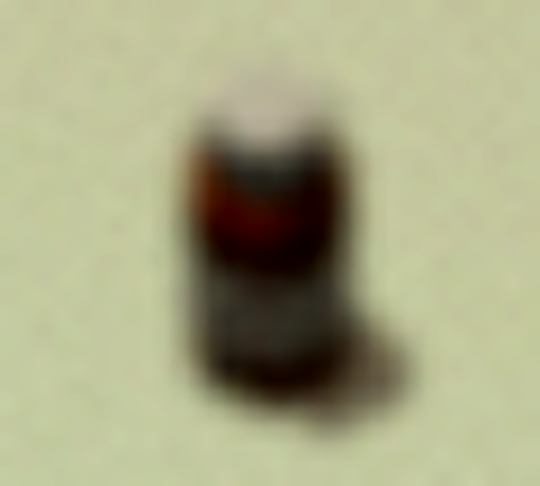

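View pics/tb.png

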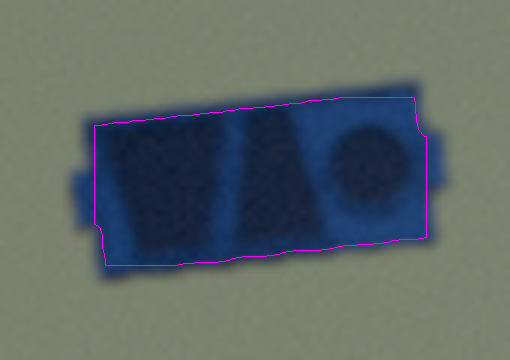

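View pics/ty.png

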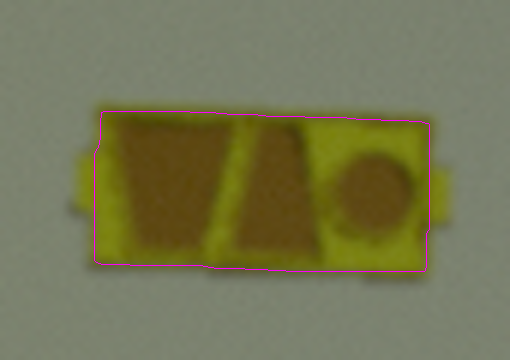

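```bash
cat > t.py <<'E'
from h import *
cap={"LR":(470.9,361.7),"SR":(451,-193.6),"LG":(454.3,190.1),"SG":(474.5,-343.8)}
ang={"LR":-10,"SR":-4,"LG":37,"SG":1.5}
mid={k:np.array(cap[k])-9*np.array([np.cos(np.radians(ang[k])),np.sin(np.radians(ang[k]))]) for k in cap}
tr={"b":((610.8,129.9),5.8),"y":((587.4,-135.2),-2.4)}
def pocket(t,y):
    c,a=tr[t]; a=np.radians(a); return np.array(c)+y*np.array([-np.sin(a),np.cos(a)])
if __name__=="__main__":
    from bench import r
    for k in mid: print(k,mid[k].round(1),ang[k])
    for t in tr: print(t,[pocket(t,y).round(1).tolist() for y in(47,-8,-58)])
    print(ray(r.snapshot("top"),(270.8,184.6),64)[0].round(1),ray(r.snapshot("scene"),(254.3,168.4),62)[0].round(1),r.sense()["tool_pos"])
E
python3 t.py
```

```text
LR [462.  363.3] -10
SR [ 442. -193.] -4
LG [447.1 184.7] 37
SG [ 465.5 -344. ] 1.5
b [[606.1, 176.7], [611.6, 121.9], [616.7, 72.2]]
y [[589.4, -88.2], [587.1, -143.2], [585.0, -193.1]]
[435.  -62.1  64. ] [436.9 -63.1  62. ] [ 159.96396914 -578.29732768  253.31994611]
```

Request:
drive_tool --moves '[[[20,20,-5],5],[[55,50,-10],12],[[90,80,-20],19],[[125,110,-30],26],[[160,140,-40],33],[[195,170,-50],40],[[225,198,-50],47],[[250,220,-50],54]]' --fingers 85 --squeeze 40

```text
time: 1.32
tool_pos: [397.9, -367.9, 203.1]
tcp_rot: [-179.9, -0.0, 69.8]
ft_force: [0.1, -0.6, 0.5]
finger_gap: 84.5
```

Request:
drive_tool --moves '[[[3,40,0],1],[[6,80,0],3],[[9,120,0],5],[[12,160,0],7],[[15,200,0],9],[[18,240,0],10.5],[[21,280,0],10.5],[[24,320,0],10.5]]'

```text
time: 1.98
tool_pos: [420.9, -48.0, 204.3]
tcp_rot: [179.9, 0.0, 79.9]
ft_force: [0.8, 0.8, 0.2]
finger_gap: 84.9
```

Request:
drive_tool --moves '[[[3,40,0],0],[[6,80,0],0],[[9,120,0],0],[[12,160,0],0],[[15,200,0],0],[[18,240,0],0],[[21,280,0],0],[[24,320,0],0]]'

```text
time: 2.65
tool_pos: [444.8, 272.5, 204.2]
tcp_rot: [180.0, -0.0, 80.0]
ft_force: [1.0, 0.1, 0.7]
finger_gap: 85.3
```

Request:
drive_tool --moves '[[[2,30,0],0],[[4,55,0],0],[[4,70,0],0],[[4,79,0],0],[[4,81,0],0],[[4,81,0],0],[[4,81,0],0],[[4,81,0],0]]'

```text
time: 3.32
tool_pos: [449.3, 350.0, 204.0]
tcp_rot: [180.0, 0.0, 79.9]
ft_force: [-0.7, -0.1, 0.1]
finger_gap: 84.9
```

Request:
drive_tool --moves '[[[3,3,-10],0],[[7,7,-30],0],[[11,11,-55],0],[[13,13,-75],0],[[13,13,-90],0],[[13,13,-94],0],[[13,13,-94],0],[[13,13,-94],0]]'

```text
time: 3.98
tool_pos: [462.3, 364.0, 110.3]
tcp_rot: [180.0, -0.0, 79.9]
ft_force: [-0.0, 0.5, 0.4]
finger_gap: 85.1
```

```bash
python3 - <<'E'
from bench import r
import cv2
s=r.snapshot("scene");a=s["pixels"][200:344,240:432,::-1]
cv2.imwrite("pics/s1.png",cv2.resize(a,(800,600),interpolation=cv2.INTER_CUBIC)); print(r.sense()["tool_pos"],r.sense()["joint_pos"].round(1))
E
```

```text
[462.81510842 364.41740577 111.13100369] [33.2 12.  95.5 -0.  72.4 43.3]
```

View pics/s1.png

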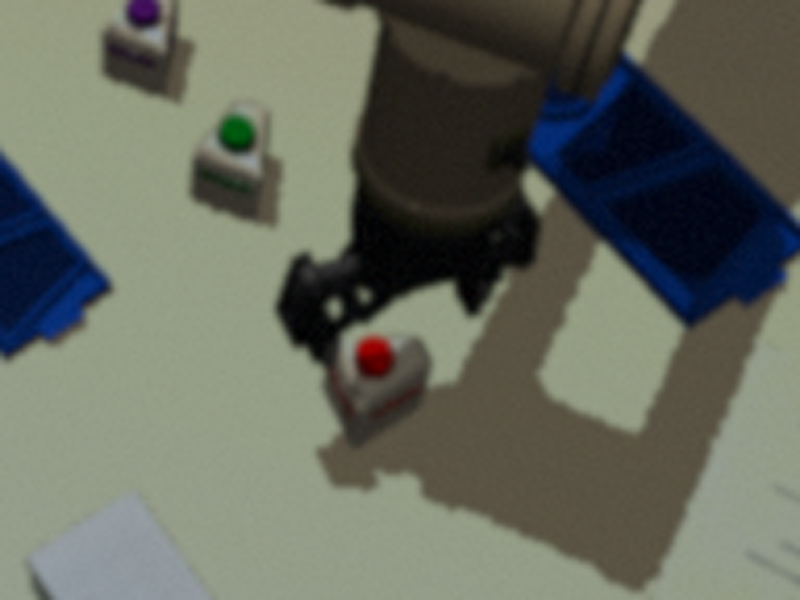

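Request:
drive_tool --moves '[[[0,-1,-10],0],[[0,-1,-25],0],[[0,-1,-42],0],[[0,-1,-57],0],[[0,-1,-67],0],[[0,-1,-72],0],[[0,-1,-72],0],[[0,-1,-72],0]]'

```text
time: 4.7
tool_pos: [462.4, 363.4, 38.4]
tcp_rot: [180.0, -0.0, 80.0]
ft_force: [0.1, 0.2, -0.1]
finger_gap: 85.1
```

Request:
drive_tool --moves '[[[0,0,0],0],[[0,0,0],0],[[0,0,0],0],[[0,0,0],0],[[0,0,0],0],[[0,0,0],0],[[0,0,0],0],[[0,0,0],0]]' --fingers 40 --squeeze 40

```text
time: 5.37
tool_pos: [462.9, 363.8, 39.1]
tcp_rot: [179.9, -0.1, 80.0]
ft_force: [-0.1, 0.7, 5.4]
finger_gap: 53.5
```

Request:
drive_tool --moves '[[[0,0,0],0],[[0,0,3],0],[[0,0,10],0],[[0,0,25],0],[[0,0,45],0],[[0,0,70],0],[[0,0,90],0],[[0,0,100],0]]'

```text
time: 6.03
tool_pos: [463.2, 364.0, 141.5]
tcp_rot: [179.8, -0.2, 80.0]
ft_force: [0.2, -0.1, 0.4]
finger_gap: 53.2
```

```bash
python3 - <<'E'
from bench import r
import cv2
s=r.snapshot("scene");a=s["pixels"][180:324,240:432,::-1]
cv2.imwrite("pics/s2.png",cv2.resize(a,(800,600),interpolation=cv2.INTER_CUBIC)); x=r.sense();print(x["tool_pos"],x["finger_gap"],x["ft_force"])
E
```

```text
[463.82284312 364.40644826 142.57800393] 53.890317661791315 [1.4761656  0.25745376 0.66081076]
```

View pics/s2.png

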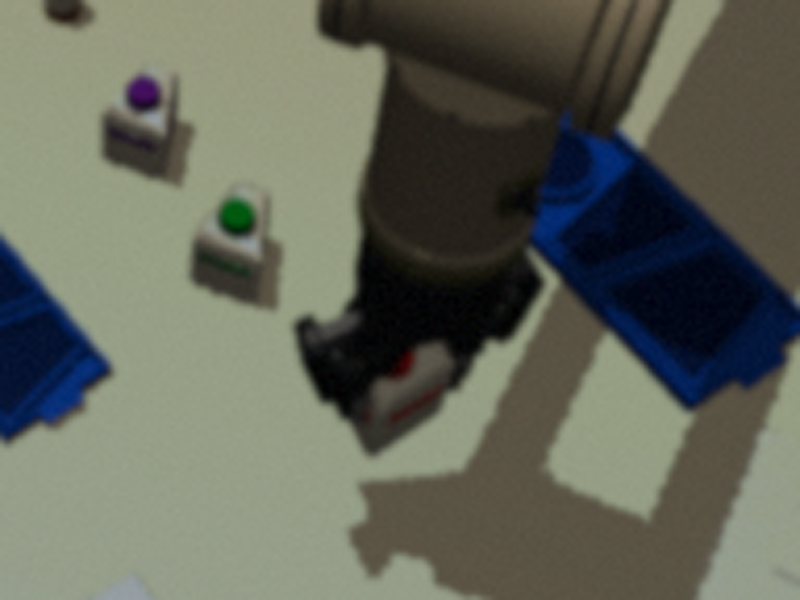

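The large red bottle is off the bench, held by its two ends (gap 53.5 mm, as expected). Next I carry it over its pocket.

Request:
drive_tool --moves '[[[8,-10,0],1],[[28,-37,0],4],[[52,-68,0],7],[[76,-99,0],10],[[100,-130,0],13],[[121,-158,0],15],[[136,-178,0],15.8],[[142,-187,0],15.8]]'

```text
time: 6.75
tool_pos: [605.3, 172.7, 136.5]
tcp_rot: [-179.9, 0.1, 95.6]
ft_force: [0.6, 0.5, -1.7]
finger_gap: 53.7
```

Request:
drive_tool --moves '[[[0,0,0],0],[[0,0,-10],0],[[0,0,-25],0],[[0,0,-42],0],[[0,0,-57],0],[[0,0,-66],0],[[0,0,-70],0],[[0,0,-70],0]]'

```text
time: 7.42
tool_pos: [602.4, 177.1, 66.2]
tcp_rot: [-179.8, 0.0, 95.8]
ft_force: [-0.3, -0.1, -1.5]
finger_gap: 53.4
```

```bash
cat > look.py <<'E'
import sys,cv2,numpy as np
from bench import r
n,cam,r0,r1,c0,c1=sys.argv[1],sys.argv[2],*map(int,sys.argv[3:7])
s=r.snapshot(cam);a=s["pixels"][r0:r1,c0:c1,::-1].astype(np.float32); f=min(800/(c1-c0),600/(r1-r0))
cv2.imwrite(f"pics/{n}.png",np.clip(1.7*cv2.resize(a,None,fx=f,fy=f,interpolation=cv2.INTER_CUBIC),0,255))
x=r.sense();print(round(x["time"],2),x["tool_pos"].round(1),x["tcp_rot"].round(1),round(x["finger_gap"],1),x["ft_force"].round(1),x["joint_pos"].round(0),"f",f)
E
python3 look.py s3 scene 190 310 170 330; python3 look.py t3 top 95 170 160 260
```

```text
7.47 [603.3 177.   67.5] [-179.9   -0.    95.8] 53.6 [-0.2 -1.2 -0.1] [12. 21. 90.  0. 69.  6.] f 5.0
7.52 [604.1 176.9  68.4] [180.   -0.   95.8] 53.5 [-0.9 -0.6 -0.4] [12. 21. 90.  0. 69.  6.] f 8.0[ WARN:0@1.549] global loadsave.cpp:1063 imwrite_ Unsupported depth image for selected encoder is fallbacked to CV_8U.
[ WARN:0@1.464] global loadsave.cpp:1063 imwrite_ Unsupported depth image for selected encoder is fallbacked to CV_8U.
```

View pics/s3.png

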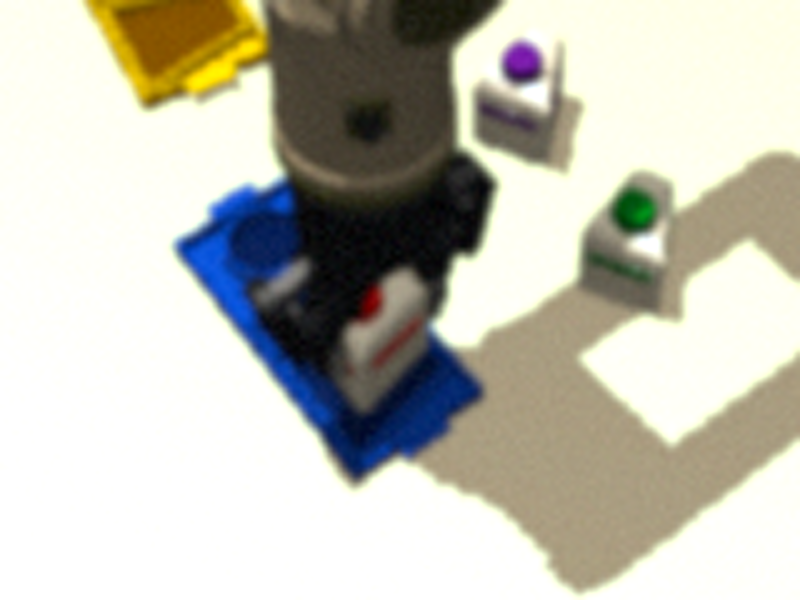

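View pics/t3.png

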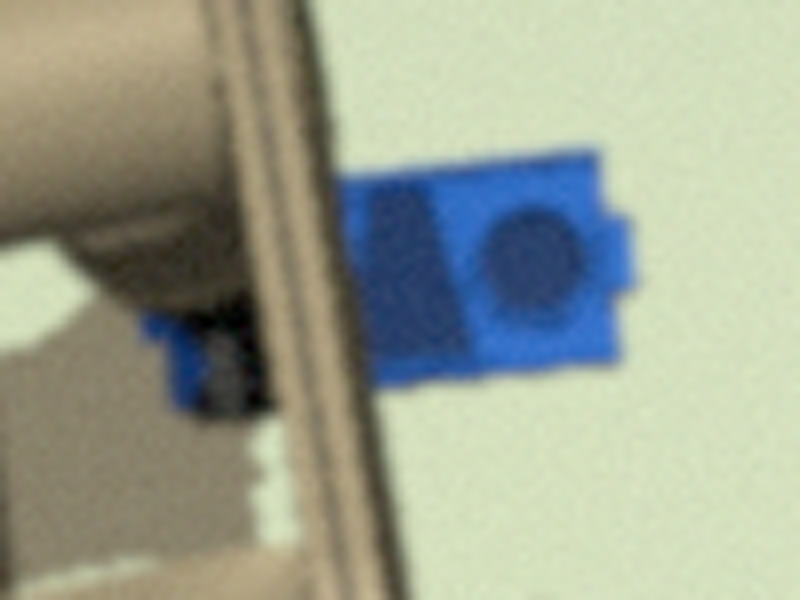

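```bash
python3 - <<'E' 2>/dev/null
from bench import r
from h import *
s=r.snapshot("scene");x=r.sense();print(x["tool_pos"])
c=ray(s,(170+365/5-.5,190+412/5-.5),x["tool_pos"][2]-38.5)[0];print(c)
a=np.radians(x["tcp_rot"][2]-90);e=np.array([np.cos(a),np.sin(a)]);n=np.array([-e[1],e[0]])
d=c[:2]-x["tool_pos"][:2];print(d@e,d@n)
E
```

```text
[604.60626631 176.82045507  68.9871761 ]
[627.27246636 203.51185006  30.4871761 ]
25.241680722893875 24.27024403929557
```

Request:
drive_tool --moves '[[[0.5,0,-5],0],[[1,0,-11],0],[[1,0,-17],0],[[1,0,-22],0],[[1,0,-25],0],[[1,0,-27],0],[[1,0,-28],0],[[1,0,-28],0]]'

```text
time: 8.23
tool_pos: [605.3, 176.2, 41.1]
tcp_rot: [180.0, 0.0, 95.8]
ft_force: [-5.8, -1.8, 10.1]
finger_gap: 53.4
```

```bash
python3 look.py s4 scene 190 310 170 330 2>/dev/null
```

```text
8.28 [605.3 176.2  41.1] [180.    0.   95.8] 53.6 [-4.5 -1.7 11. ] [12. 23. 90. -0. 67.  6.] f 5.0
```

View pics/s4.png

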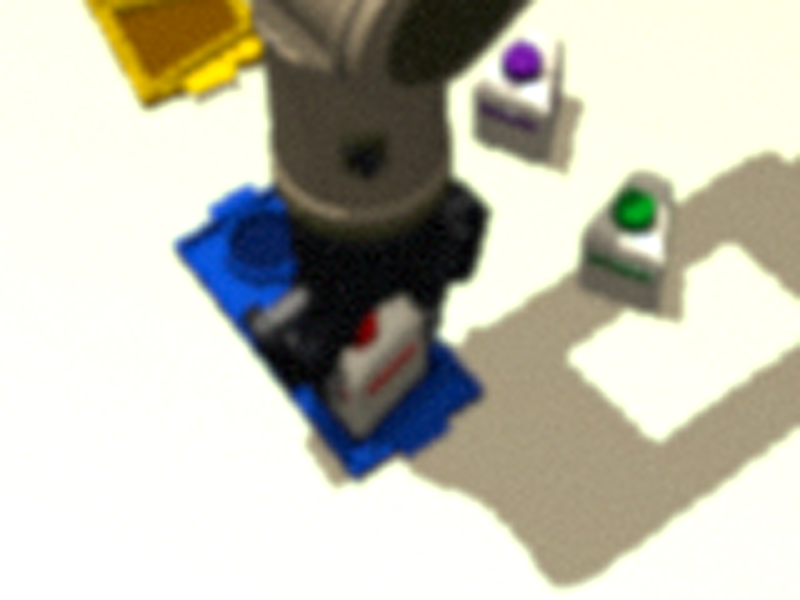

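Request:
drive_tool --moves '[[[0,0,0],0],[[0,0,0],0],[[0,0,0],0],[[0,0,0],0],[[0,0,0],0],[[0,0,0],0],[[0,0,0],0],[[0,0,0],0]]' --fingers 85

```text
time: 8.95
tool_pos: [605.0, 176.3, 39.9]
tcp_rot: [-180.0, -0.0, 95.8]
ft_force: [-0.7, 0.5, -1.4]
finger_gap: 84.8
```

Request:
drive_tool --moves '[[[0,0,5],0],[[0,0,20],0],[[0,0,45],0],[[0,0,75],0],[[0,0,105],0],[[0,-30,120],0],[[-10,-70,120],0],[[-25,-110,120],0]]'

```text
time: 9.62
tool_pos: [582.1, 66.7, 162.9]
tcp_rot: [179.7, 0.0, 95.9]
ft_force: [0.8, -1.2, -1.0]
finger_gap: 85.1
```

```bash
python3 look.py s5 scene 190 310 170 330 2>/dev/null
```

```text
9.67 [578.6  59.6 160.7] [-179.9    0.2   95.7] 85.1 [ 3.4 -3.6 -1.1] [ 1.  8. 94. -0. 78. -5.] f 5.0
```

View pics/s5.png

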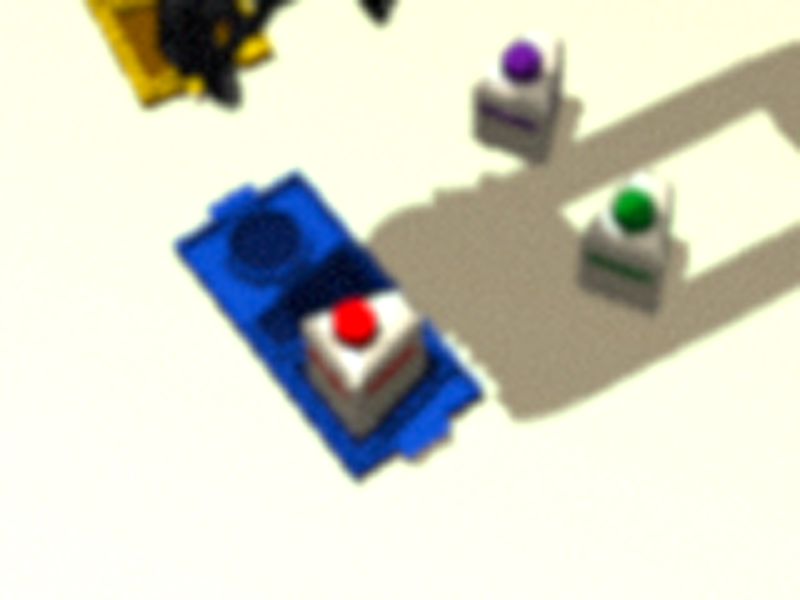

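The large red bottle stands in its pocket, wide end to +x. Next is the small red bottle at (442,-193). The wrist can't turn 180° in one go, so it needs an intermediate turn and regrasp.

Request:
drive_tool --moves '[[[-12,-24,0],-1],[[-30,-58,0],-3],[[-48,-92,0],-5],[[-66,-126,0],-7],[[-84,-160,0],-9],[[-102,-194,0],-9.8],[[-120,-226,0],-9.8],[[-132,-248,0],-9.8]]'

```text
time: 10.33
tool_pos: [446.8, -183.1, 160.5]
tcp_rot: [180.0, 0.1, 85.9]
ft_force: [0.1, 0.2, 0.6]
finger_gap: 85.0
```

Request:
drive_tool --moves '[[[-2,-3,0],0],[[-2,-3,0],0],[[-2,-3,0],0],[[-2,-3,0],0],[[-2,-3,0],0],[[-2,-3,0],0],[[-2,-3,0],0],[[-2,-3,0],0]]'

```text
time: 11.0
tool_pos: [446.7, -183.2, 159.8]
tcp_rot: [-180.0, -0.0, 86.0]
ft_force: [-0.5, 0.7, -0.5]
finger_gap: 84.9
```

```bash
python3 look.py s6 scene 100 190 170 290 2>/dev/null; python3 - <<'E'
from bench import r
from h import *
t=r.snapshot("top");q=r.snapshot("scene")
def px(s,col,large):
    im=s["pixels"];h=hsv(s);m=CAPH[col](h[...,0].astype(int),h[...,1].astype(int))
    N,L,st,ce=cv2.connectedComponentsWithStats(m.astype(np.uint8));return [(c.round(1),a) for c,a in zip(ce[1:],st[1:,4]) if a>10]
print(px(t,"red",1),px(q,"red",1))
for s,n in((t,"top"),(q,"scene")):
    e=proj(s,[606.1+9,176.7+.9,76]); 
    print(n,e,capfix(s,"red",e[0],1,z0=2))
E
```

```text
11.05 [ 446.6 -183.4  159.9] [-180.   -0.   86.] 85.1 [-0.4 -0.8 -0.2] [-28.  -7. 110.   0.  77. -24.] f 6.666666666666667
[(array([189.9, 124.5]), np.int32(42))] [(array([229.1, 143.7]), np.int32(26)), (array([232.8, 151.6]), np.int32(19)), (array([254.6, 175.1]), np.int32(25)), (array([240.3, 254. ]), np.int32(67)), (array([248.1, 263.1]), np.int32(21))]
top [[189.47101196 124.35634406]] [615.8120654 177.4680422]
scene [[241.09136979 253.19816434]] [615.84281112 175.05119976]
```

View pics/s6.png

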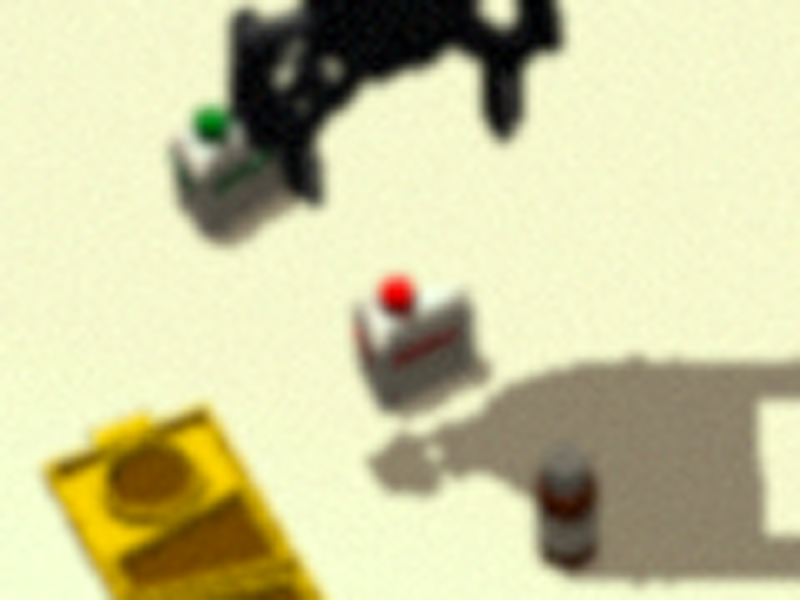

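Request:
drive_tool --moves '[[[-2,-4,-5],0],[[-4,-8,-20],0],[[-4.6,-9.7,-45],0],[[-4.6,-9.7,-72],0],[[-4.6,-9.7,-97],0],[[-4.6,-9.7,-115],0],[[-4.6,-9.7,-124],0],[[-4.6,-9.7,-125],0]]'

```text
time: 11.82
tool_pos: [440.0, -192.8, 32.5]
tcp_rot: [-179.8, -0.1, 85.9]
ft_force: [-1.0, -0.6, 0.2]
finger_gap: 84.8
```

Request:
drive_tool --moves '[[[0,0,0],0],[[0,0,0],0],[[0,0,0],0],[[0,0,0],0],[[0,0,0],0],[[0,0,0],0],[[0,0,0],0],[[0,0,0],0]]' --fingers 40 --squeeze 35

```text
time: 12.48
tool_pos: [443.3, -194.3, 36.8]
tcp_rot: [179.8, 0.1, 86.0]
ft_force: [0.7, -0.4, 7.6]
finger_gap: 53.9
```

Request:
drive_tool --moves '[[[0,0,3],0],[[0,0,8],6],[[0,0,8],13],[[0,0,8],20],[[0,0,8],27],[[0,0,8],34],[[0,0,8],38],[[0,0,8],40]]'

```text
time: 13.15
tool_pos: [441.8, -193.4, 43.2]
tcp_rot: [180.0, 0.0, 126.2]
ft_force: [-0.4, 0.1, -0.4]
finger_gap: 53.5
```

Request:
drive_tool --moves '[[[0,0,0],0],[[0,0,-3],0],[[0,0,-6],0],[[0,0,-8],0],[[0,0,-8.5],0],[[0,0,-8.5],0],[[0,0,-8.5],0],[[0,0,-8.5],0]]'

```text
time: 13.82
tool_pos: [442.4, -194.0, 36.4]
tcp_rot: [-180.0, 0.1, 125.9]
ft_force: [-8.6, 3.7, 22.1]
finger_gap: 53.7
```

Request:
drive_tool --moves '[[[0,0,0],0],[[0,0,0],0],[[0,0,0],0],[[0,0,0],0],[[0,0,0],0],[[0,0,0],0],[[0,0,0],0],[[0,0,0],0]]' --fingers 85

```text
time: 14.48
tool_pos: [441.8, -193.4, 34.3]
tcp_rot: [-180.0, -0.0, 126.0]
ft_force: [-0.3, -0.2, 0.5]
finger_gap: 84.8
```

```bash
python3 look.py s7 scene 100 190 170 290 2>/dev/null
```

```text
14.53 [ 441.8 -193.5   34.4] [-180.   -0.  126.] 85.1 [0.  0.5 0.5] [-30.   3. 115.   0.  63. -66.] f 6.666666666666667
```

View pics/s7.png

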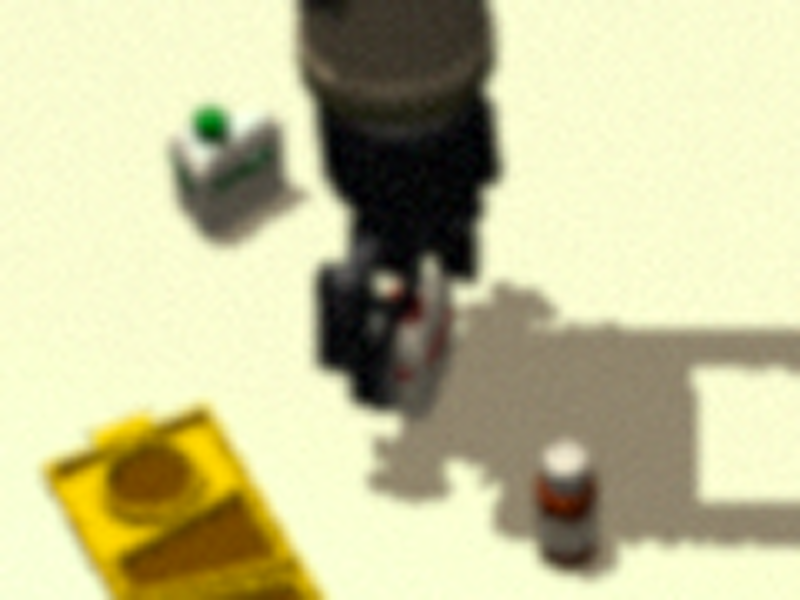

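Request:
drive_tool --moves '[[[0,0,1],-5],[[0,0,1],-12],[[0,0,1],-19],[[0,0,1],-26],[[0,0,1],-33],[[0,0,1],-40],[[0,0,1],-47],[[0,0,1],-54]]'

```text
time: 15.2
tool_pos: [441.8, -193.5, 35.4]
tcp_rot: [-180.0, -0.0, 71.6]
ft_force: [-0.2, 0.1, -0.3]
finger_gap: 85.0
```

Request:
drive_tool --moves '[[[0,0,0],-7],[[0,0,0],-14],[[0,0,0],-21],[[0,0,0],-28],[[0,0,0],-35],[[0,0,0],-42],[[0,0,0],-49],[[0,0,0],-56]]'

```text
time: 15.87
tool_pos: [441.8, -193.5, 35.4]
tcp_rot: [180.0, -0.0, 15.6]
ft_force: [0.2, 0.3, -0.2]
finger_gap: 84.8
```

Request:
drive_tool --moves '[[[0,0,0],-7],[[0,0,0],-14],[[0,0,0],-21],[[0,0,0],-28],[[0,0,0],-35],[[0,0,0],-42],[[0,0,0],-49],[[0,0,0],-55]]'

```text
time: 16.53
tool_pos: [441.8, -193.5, 35.4]
tcp_rot: [180.0, -0.0, -39.4]
ft_force: [0.5, 0.6, 0.3]
finger_gap: 85.1
```

Request:
drive_tool --moves '[[[0,0,0],-6],[[0,0,0],-11],[[0,0,0],-14],[[0,0,0],-15],[[0,0,0],-15],[[0,0,0],-15],[[0,0,0],-15],[[0,0,0],-15]]'

```text
time: 17.2
tool_pos: [441.9, -193.5, 35.5]
tcp_rot: [-180.0, -0.0, -54.0]
ft_force: [0.6, 0.3, 0.0]
finger_gap: 85.1
```

Request:
drive_tool --moves '[[[0,0,0],0],[[0,0,0],0],[[0,0,0],0],[[0,0,0],0],[[0,0,0],0],[[0,0,0],0],[[0,0,0],0],[[0,0,0],0]]' --fingers 40

```text
time: 17.87
tool_pos: [442.1, -193.6, 35.6]
tcp_rot: [-180.0, -0.0, -54.0]
ft_force: [-1.2, 0.5, 2.7]
finger_gap: 53.7
```

Request:
drive_tool --moves '[[[0,0,2],0],[[0,0,8],0],[[0,0,20],0],[[0,0,38],0],[[0,0,60],0],[[0,0,82],0],[[0,0,97],0],[[0,0,105],0]]'

```text
time: 18.53
tool_pos: [442.7, -193.9, 143.1]
tcp_rot: [-179.9, -0.2, -54.0]
ft_force: [0.5, 0.0, -0.7]
finger_gap: 53.7
```

```bash
python3 look.py s8 scene 70 190 150 310 2>/dev/null
```

```text
18.58 [ 443.2 -194.2  143.7] [-179.9   -0.2  -54. ] 53.6 [ 1.2 -0.4  0.5] [-30.  -6. 111.   0.  75. 114.] f 5.0
```

View pics/s8.png

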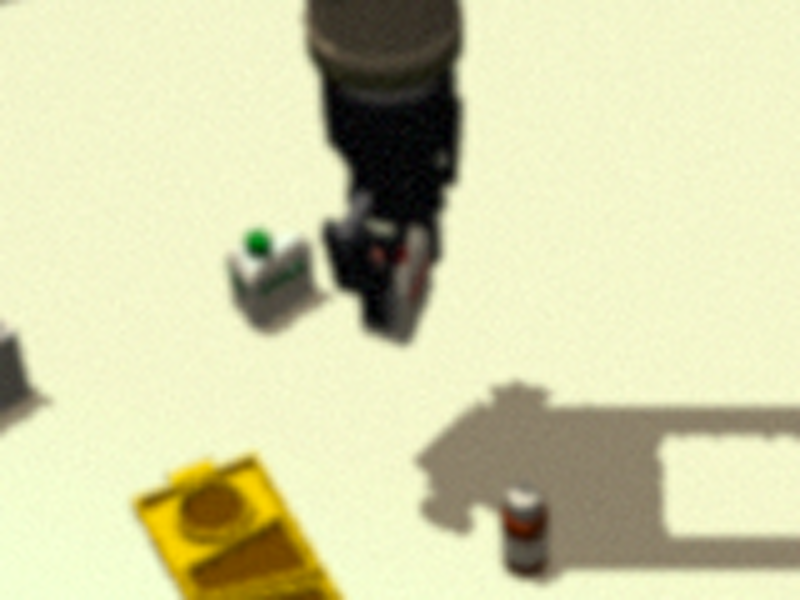

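Request:
drive_tool --moves '[[[8,15,0],4],[[25,46,0],11],[[43,80,0],18],[[61,114,0],25],[[79,148,0],32],[[97,182,0],39],[[115,216,0],46],[[133,249,0],53]]'

```text
time: 19.25
tool_pos: [574.6, 57.6, 139.0]
tcp_rot: [-180.0, 0.1, -0.7]
ft_force: [0.2, -0.0, 0.2]
finger_gap: 53.8
```

Request:
drive_tool --moves '[[[15,28,0],7],[[27,50,0],14],[[34,63,0],21],[[36,67,0],28],[[36,67,0],35],[[36,67,0],42],[[36,67,0],49],[[36,67,0],56]]'

```text
time: 19.92
tool_pos: [609.9, 122.6, 138.6]
tcp_rot: [-179.9, 0.1, 55.3]
ft_force: [-0.4, -0.8, -1.1]
finger_gap: 53.9
```

Request:
drive_tool --moves '[[[0,0,0],7],[[0,0,0],14],[[0,0,0],21],[[0,0,0],28],[[0,0,0],35],[[0,0,0],39],[[0,0,0],40.8],[[0,0,0],40.8]]'

```text
time: 20.58
tool_pos: [609.9, 122.4, 138.8]
tcp_rot: [-179.9, 0.0, 95.8]
ft_force: [-0.1, 0.1, -1.4]
finger_gap: 53.2
```

```bash
python3 look.py s9 scene 190 310 170 330 2>/dev/null
```

```text
20.63 [610.1 122.4 139. ] [-179.9   -0.    95.7] 53.5 [-0.2 -0.2 -1.1] [ 7. 15. 88.  0. 76.  1.] f 5.0
```

View pics/s9.png

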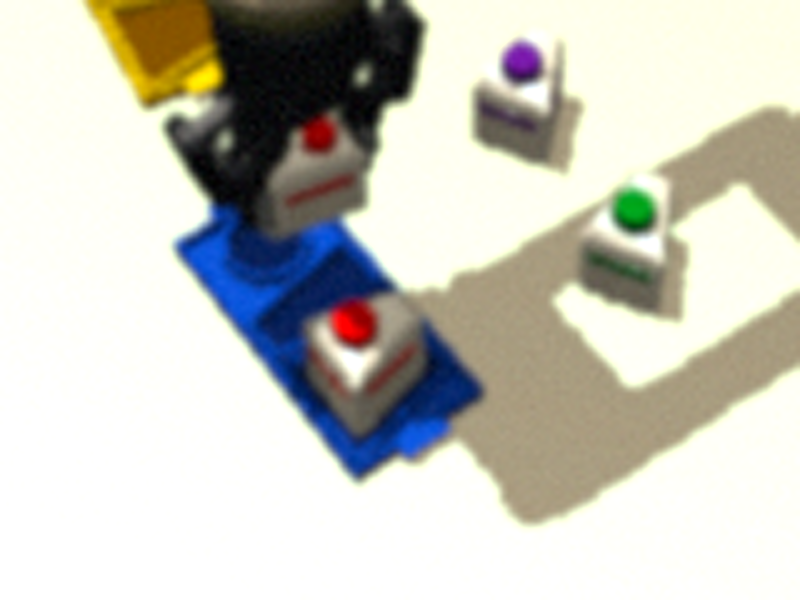

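```bash
cat > lat.py <<'E'
import sys
from bench import r
from h import *
col,large,pickz,sgn=sys.argv[1],int(sys.argv[2]),float(sys.argv[3]),int(sys.argv[4])
s=r.snapshot("scene");x=r.sense();tp=x["tool_pos"];z0=tp[2]-pickz
a=np.radians(x["tcp_rot"][2]-90);e=np.array([np.cos(a),np.sin(a)]);n=np.array([-e[1],e[0]])
p=proj(s,[*(tp[:2]+sgn*9*e),(74 if large else 64)+z0])[0]
c=capfix(s,col,p,large,rad=10,z0=z0);d=c-tp[:2];print(tp.round(1),p.round(1),c.round(1),"along",(d@e).round(1),"across",(d@n).round(1))
E
python3 lat.py red 0 35.5 -1
```

```text
[610.2 122.5 139.3] [233.6 214.5] [602.7 121.4] along -7.5 across -0.4
```

Request:
drive_tool --moves '[[[0.5,0,-8],0],[[1,0,-24],0],[[1,0,-42],0],[[1,0,-58],0],[[1,0,-68],0],[[1,0,-72],0],[[1,0,-72],0],[[1,0,-72],0]]'

```text
time: 21.35
tool_pos: [612.1, 122.6, 68.7]
tcp_rot: [180.0, -0.0, 95.7]
ft_force: [0.3, -0.8, -0.7]
finger_gap: 53.1
```

```bash
python3 look.py s10 scene 190 310 170 330 2>/dev/null;python3 lat.py red 0 35.5 -1
```

```text
21.4 [612.5 122.6  69.4] [179.9  -0.   95.8] 53.7 [ 0.7  0.7 -0.5] [ 7. 20. 91. -0. 69.  1.] f 5.0
[612.8 122.6  69.8] [234.  230.6] [604.9 121.8] along -8.0 across -0.1
```

View pics/s10.png

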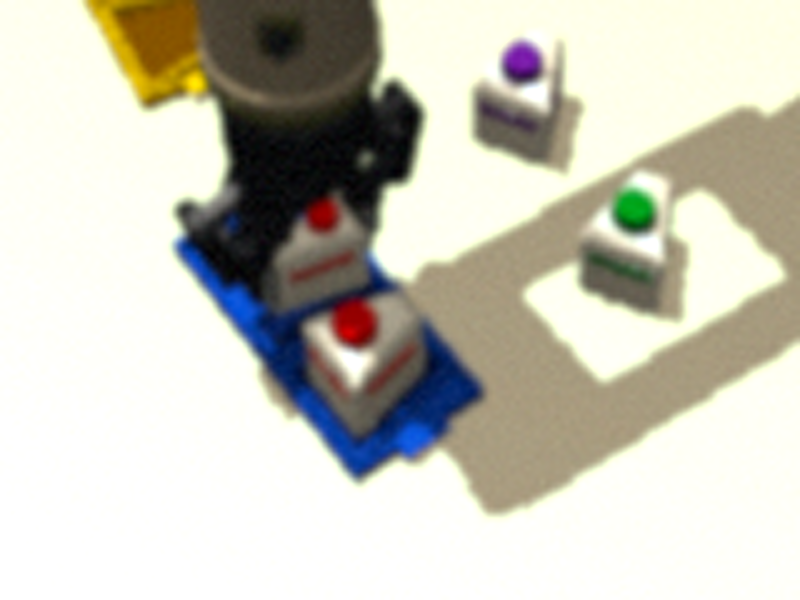

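Request:
drive_tool --moves '[[[-0.5,-0.5,-6],0],[[-1,-0.5,-13],0],[[-1,-0.5,-20],0],[[-1,-0.5,-26],0],[[-1,-0.5,-30],0],[[-1,-0.5,-32],0],[[-1,-0.5,-33],0],[[-1,-0.5,-33],0]]'

```text
time: 22.12
tool_pos: [610.9, 122.1, 37.4]
tcp_rot: [-180.0, 0.0, 95.8]
ft_force: [-10.5, -1.4, 19.6]
finger_gap: 53.4
```

Request:
drive_tool --moves '[[[0,0,0],0],[[0,0,0],0],[[0,0,0],0],[[0,0,0],0],[[0,0,0],0],[[0,0,0],0],[[0,0,0],0],[[0,0,0],0]]' --fingers 85

```text
time: 22.78
tool_pos: [610.8, 122.0, 35.3]
tcp_rot: [-180.0, -0.0, 95.8]
ft_force: [0.2, -0.4, 1.2]
finger_gap: 85.1
```

Request:
drive_tool --moves '[[[0,0,5],0],[[0,0,20],0],[[0,0,45],0],[[0,0,75],0],[[0,0,105],0],[[-10,-20,120],0],[[-30,-45,120],0],[[-55,-70,120],0]]'

```text
time: 23.45
tool_pos: [557.3, 51.7, 158.2]
tcp_rot: [179.7, 0.0, 95.8]
ft_force: [0.3, -0.8, -0.4]
finger_gap: 85.1
```

Request:
drive_tool --moves '[[[-25,-28,0],0],[[-50,-56,0],0],[[-75,-84,0],0],[[-98,-102,0],0],[[-114,-110,0],0],[[-121,-113,0],0],[[-121,-113,0],0],[[-121,-113,0],0]]'

```text
time: 24.12
tool_pos: [435.5, -60.9, 156.0]
tcp_rot: [179.9, 0.0, 95.7]
ft_force: [1.9, 0.9, 0.4]
finger_gap: 84.9
```

```bash
python3 look.py s11 scene 130 310 140 380 2>/dev/null
```

```text
24.17 [435.8 -60.6 156. ] [179.9   0.   95.8] 85.1 [ 0.1 -0.4  0.3] [-15. -14. 117.   0.  78. -20.] f 3.3333333333333335
```

View pics/s11.png

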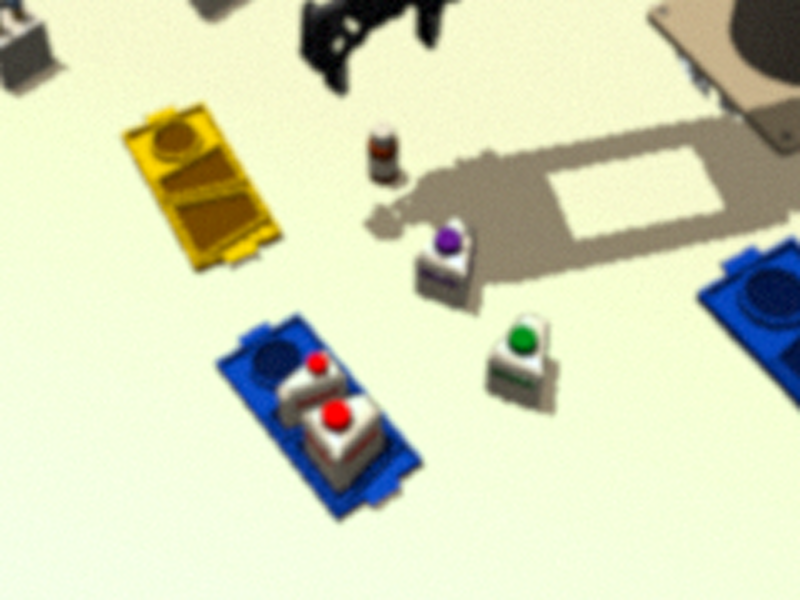

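Request:
drive_tool --moves '[[[0,-2,-5],0],[[0,-2,-20],0],[[0,-2,-45],0],[[0,-2,-72],0],[[0,-2,-97],0],[[0,-2,-114],0],[[0,-2,-121],0],[[0,-2,-121],0]]'

```text
time: 24.83
tool_pos: [433.4, -62.1, 32.2]
tcp_rot: [-179.8, -0.1, 95.8]
ft_force: [-0.5, 0.7, 0.3]
finger_gap: 85.1
```

Request:
drive_tool --moves '[[[0,0,0],0],[[0,0,0],0],[[0,0,0],0],[[0,0,0],0],[[0,0,0],0],[[0,0,0],0],[[0,0,0],0],[[0,0,0],0]]' --fingers 15 --squeeze 30

```text
time: 25.5
tool_pos: [435.7, -63.2, 35.5]
tcp_rot: [179.9, 0.0, 95.8]
ft_force: [-1.7, 0.1, 6.4]
finger_gap: 27.4
```

Request:
drive_tool --moves '[[[0,0,0],0],[[0,0,0],0],[[0,0,0],0],[[0,0,0],0],[[0,0,2],0],[[0,0,8],0],[[0,0,18],0],[[0,0,30],0]]'

```text
time: 26.17
tool_pos: [434.2, -62.8, 64.7]
tcp_rot: [-179.9, -0.0, 95.8]
ft_force: [0.0, 1.5, -0.8]
finger_gap: 27.4
```

```bash
python3 look.py s12 scene 100 220 180 340 2>/dev/null
```

```text
26.22 [436.1 -63.3  67.6] [1.799e+02 1.000e-01 9.580e+01] 27.3 [ 3.3 -0.1  2. ] [-15.  -7. 121.  -0.  67. -21.] f 5.0
```

View pics/s12.png

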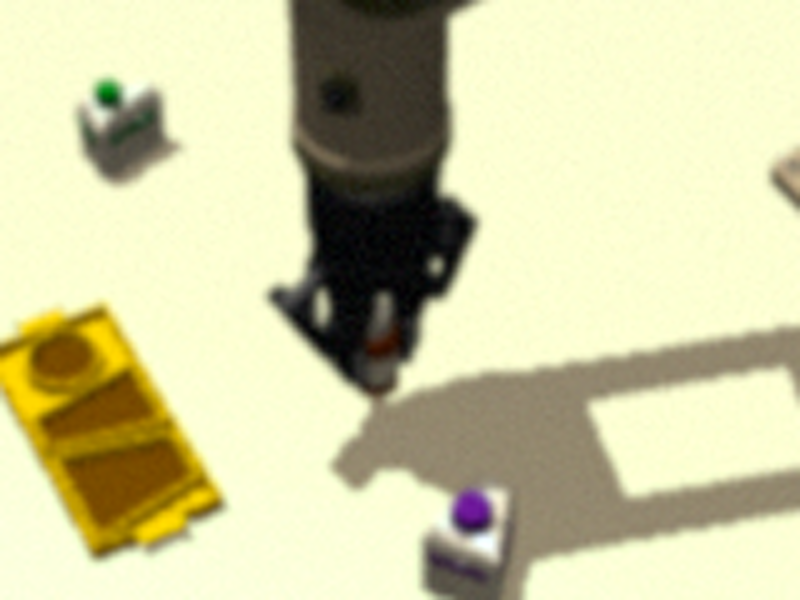

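Request:
drive_tool --moves '[[[5,3,15],0],[[20,15,35],0],[[45,33,55],0],[[75,56,72],0],[[108,80,75],0],[[138,103,75],0],[[162,121,75],0],[[178,133,75],0]]'

```text
time: 26.88
tool_pos: [615.0, 72.2, 140.1]
tcp_rot: [179.9, -0.0, 95.8]
ft_force: [0.3, -0.8, 0.4]
finger_gap: 27.7
```

Request:
drive_tool --moves '[[[3,2,0],0],[[3,2,-8],0],[[3,2,-24],0],[[3,2,-42],0],[[3,2,-58],0],[[3,2,-68],0],[[3,2,-72],0],[[3,2,-72],0]]'

```text
time: 27.55
tool_pos: [614.4, 71.4, 66.1]
tcp_rot: [-179.9, -0.0, 95.7]
ft_force: [0.5, -0.2, -0.4]
finger_gap: 27.1
```

```bash
python3 look.py s13 scene 190 310 170 330 2>/dev/null
```

```text
27.6 [615.3  71.6  67.3] [-180.     0.    95.7] 27.7 [ 0.  -0.9 -0.2] [ 2. 19. 92. -0. 69. -4.] f 5.0
```

View pics/s13.png

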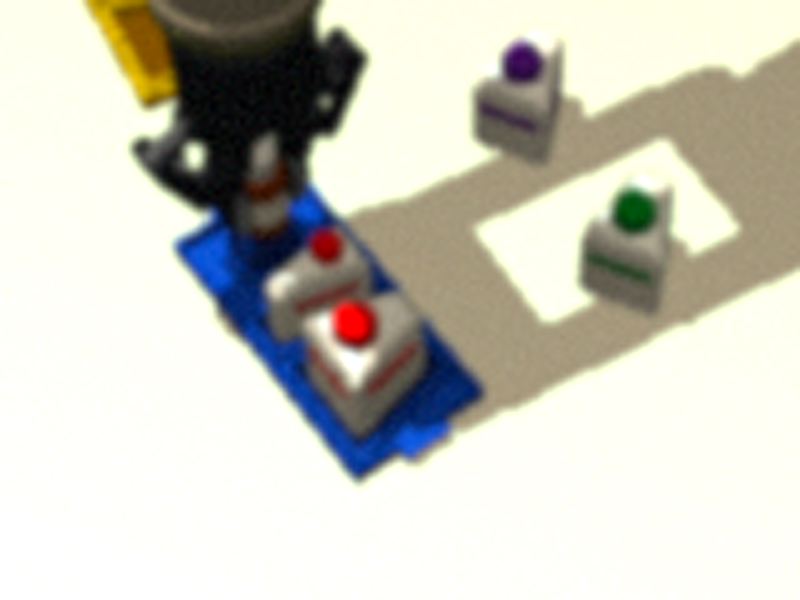

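Lined up with the round pocket, with the vial bottom near crop pixel (265,230). Lowering.

Request:
drive_tool --moves '[[[0,0.5,-6],0],[[0,0.5,-13],0],[[0,0.5,-20],0],[[0,0.5,-25],0],[[0,0.5,-28],0],[[0,0.5,-30],0],[[0,0.5,-31.5],0],[[0,0.5,-31.5],0]]'

```text
time: 28.27
tool_pos: [615.9, 72.6, 37.6]
tcp_rot: [-180.0, 0.0, 95.8]
ft_force: [-7.0, -1.5, 13.0]
finger_gap: 27.1
```

Request:
drive_tool --moves '[[[0,0,0],0],[[0,0,0],0],[[0,0,0],0],[[0,0,0],0],[[0,0,0],0],[[0,0,0],0],[[0,0,0],0],[[0,0,0],0]]' --fingers 85

```text
time: 28.93
tool_pos: [615.8, 72.5, 35.8]
tcp_rot: [-180.0, -0.0, 95.8]
ft_force: [0.5, 0.7, -0.1]
finger_gap: 84.7
```

Request:
drive_tool --moves '[[[0,0,5],0],[[0,0,20],0],[[0,0,45],2],[[0,0,75],7],[[0,0,105],13],[[-10,10,120],19],[[-30,25,120],25],[[-55,45,120],31]]'

```text
time: 29.6
tool_pos: [562.5, 117.1, 158.8]
tcp_rot: [179.8, 0.2, 127.0]
ft_force: [0.0, 0.3, -0.4]
finger_gap: 84.8
```

Request:
drive_tool --moves '[[[-27,16,0],0],[[-55,33,0],0],[[-82,49,0],0],[[-100,60,0],0],[[-110,66,0],0],[[-113,68,0],0],[[-113,68,0],0],[[-113,68,0],0]]'

```text
time: 30.27
tool_pos: [448.8, 185.2, 156.4]
tcp_rot: [179.9, 0.0, 126.8]
ft_force: [0.5, -0.7, 0.2]
finger_gap: 84.7
```

```bash
python3 look.py s14 scene 160 310 160 360 2>/dev/null;python3 look.py t14 top 95 185 170 290 2>/dev/null
```

```text
30.32 [448.9 185.  156.3] [180.    0.  126.7] 85.3 [-1.  -0.5 -0.8] [ 16.  -7. 110.  -0.  77. -20.] f 4.0
30.37 [448.9 184.9 156.1] [180.    0.  126.7] 84.9 [ 0.1 -0.6 -0.1] [ 16.  -7. 110.  -0.  77. -20.] f 6.666666666666667
```

View pics/s14.png

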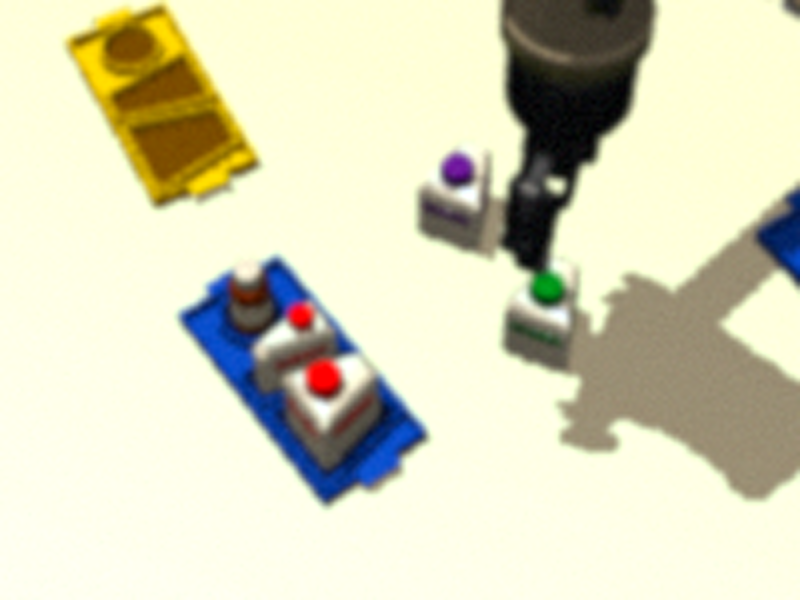

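View pics/t14.png

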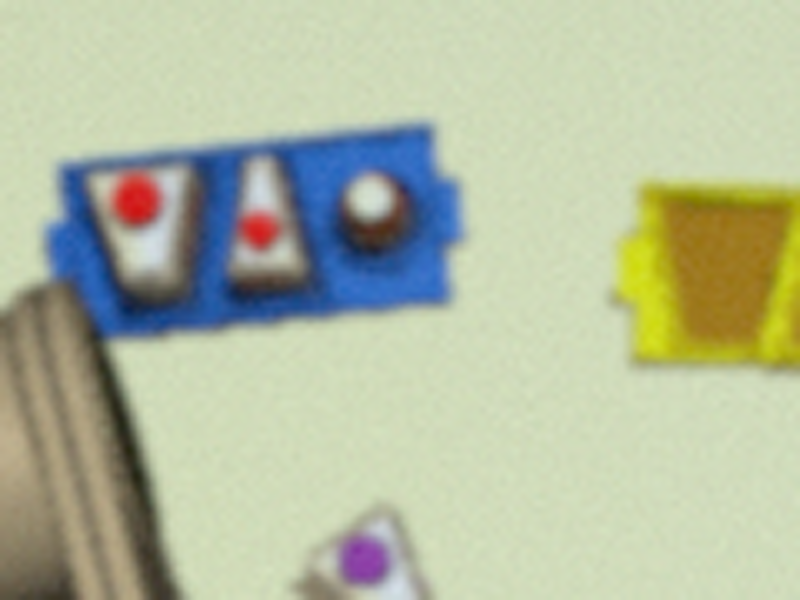

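Request:
drive_tool --moves '[[[-1.5,0,-5],0],[[-1.5,0,-20],0],[[-1.5,0,-45],0],[[-1.5,0,-72],0],[[-1.5,0,-95],0],[[-1.5,0,-111],0],[[-1.5,0,-117],0],[[-1.5,0,-117],0]]'

```text
time: 31.03
tool_pos: [444.9, 184.7, 36.8]
tcp_rot: [-179.8, -0.1, 126.7]
ft_force: [-0.9, 0.4, 1.1]
finger_gap: 85.0
```

Request:
drive_tool --moves '[[[0,0,0],0],[[0,0,0],0],[[0,0,0],0],[[0,0,0],0],[[0,0,0],0],[[0,0,0],0],[[0,0,0],0],[[0,0,0],0]]' --fingers 40 --squeeze 40

```text
time: 31.7
tool_pos: [447.7, 185.9, 40.5]
tcp_rot: [179.8, 0.1, 126.8]
ft_force: [0.7, -0.2, 6.1]
finger_gap: 53.9
```

Request:
drive_tool --moves '[[[0,0,0],0],[[0,0,3],0],[[0,0,10],0],[[0,0,25],0],[[0,0,45],0],[[0,0,70],0],[[0,0,90],0],[[0,0,100],0]]'

```text
time: 32.37
tool_pos: [447.6, 186.0, 142.3]
tcp_rot: [179.8, 0.1, 126.8]
ft_force: [-0.4, -0.2, -1.2]
finger_gap: 53.6
```

Request:
drive_tool --moves '[[[9,-18,0],-3],[[27,-52,0],-9],[[45,-87,0],-16],[[63,-122,0],-23],[[81,-157,0],-30],[[99,-192,0],-36],[[117,-226,0],-39.2],[[132,-255,0],-39.2]]'

```text
time: 33.03
tool_pos: [578.8, -72.0, 138.5]
tcp_rot: [-180.0, 0.0, 87.3]
ft_force: [-0.4, 1.0, -0.5]
finger_gap: 53.9
```

Request:
drive_tool --moves '[[[7,-13,0],0],[[10,-19,0],0],[[10,-19,-8],0],[[10,-19,-22],0],[[10,-19,-40],0],[[10,-19,-57],0],[[10,-19,-67],0],[[10,-19,-70],0]]'

```text
time: 33.7
tool_pos: [585.5, -86.5, 65.2]
tcp_rot: [-179.7, -0.1, 87.6]
ft_force: [-0.0, 0.5, -1.4]
finger_gap: 53.7
```

```bash
python3 look.py s15 scene 130 250 130 290 2>/dev/null; python3 lat.py green 1 39.5 1
```

```text
33.75 [586.2 -86.8  66. ] [-1.797e+02 -1.000e-01  8.760e+01] 53.4 [-1.5  0.1 -1.6] [-13.  16.  96.   0.  68. -11.] f 5.0
[587.2 -87.3  67.6] [200.9 175.2] [597.2 -85. ] along 9.9 across 2.7
```

View pics/s15.png

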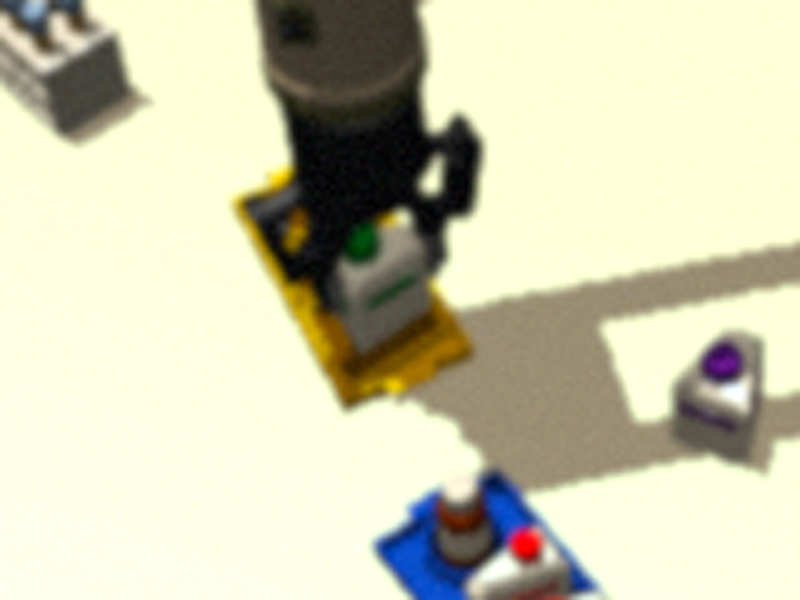

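```bash
python3 - <<'E'
from bench import r
from h import *
s=r.snapshot("scene");x=r.sense();print(x["tool_pos"])
a=np.radians(x["tcp_rot"][2]-90);e=np.array([np.cos(a),np.sin(a)]);n=np.array([-e[1],e[0]])
im,f=up(s,(165,207,188,222)); 
o=cv2.resize(np.clip(im.astype(float)*1.7,0,255).astype(np.uint8),None,fx=2.3,fy=2.3);print(o.shape)
cv2.imwrite("pics/c15.png",o[:,:,::-1])
z=x["tool_pos"][2]-39.5
for lab,p in (("wide+y",(27,24)),("narrow+y",(-27,12)),("wide-y",(27,-24))):
  for h in(0,60):
    q=proj(s,[*(x["tool_pos"][:2]+p[0]*e+p[1]*n),z+h])[0]; print(lab,h,((q-[188,165]+.5)*6*2.3).round(0))
E
```

```text
[588.12296877 -87.70888744  68.86102194]
(580, 469, 3)
wide+y 0 [183. 480.]
wide+y 60 [152. 301.]
narrow+y 0 [392. 345.]
narrow+y 60 [369. 164.]
wide-y 0 [ 93. 323.]
wide-y 60 [ 59. 142.]
```

View pics/c15.png

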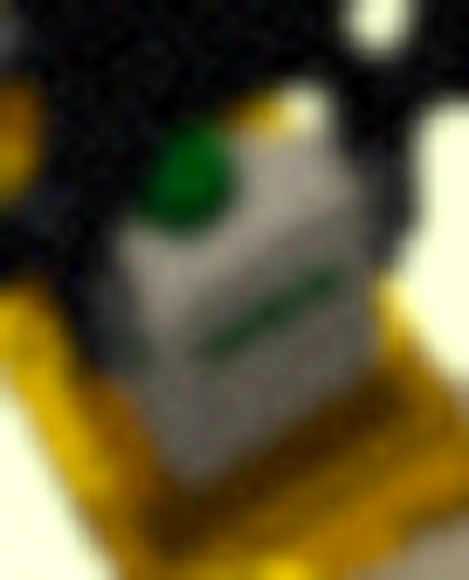

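The held bottle sits about 2.5 mm towards +y in the jaws, and both the cap and the lower body edge show it. I'm shifting 2 mm towards -y while lowering.

Request:
drive_tool --moves '[[[0,-1,0],0],[[0,-2,-5],0],[[0,-2,-12],0],[[0,-2,-18],0],[[0,-2,-23],0],[[0,-2,-26],0],[[0,-2,-28],0],[[0,-2,-28.5],0]]'

```text
time: 34.52
tool_pos: [588.2, -90.5, 42.5]
tcp_rot: [-179.9, 0.0, 87.6]
ft_force: [-14.2, 3.0, 25.6]
finger_gap: 53.5
```

```bash
python3 look.py s16 scene 150 220 170 260 2>/dev/null; python3 lat.py green 1 39.5 1
```

```text
34.57 [588.4 -90.6  42.5] [-180.     0.    87.6] 53.5 [-11.8   2.2  20.2] [-14.  18.  96.  -0.  66. -11.] f 8.571428571428571
[588.5 -90.6  42.5] [200.9 180.3] [599.  -89.8] along 10.5 across 1.2
```

View pics/s16.png

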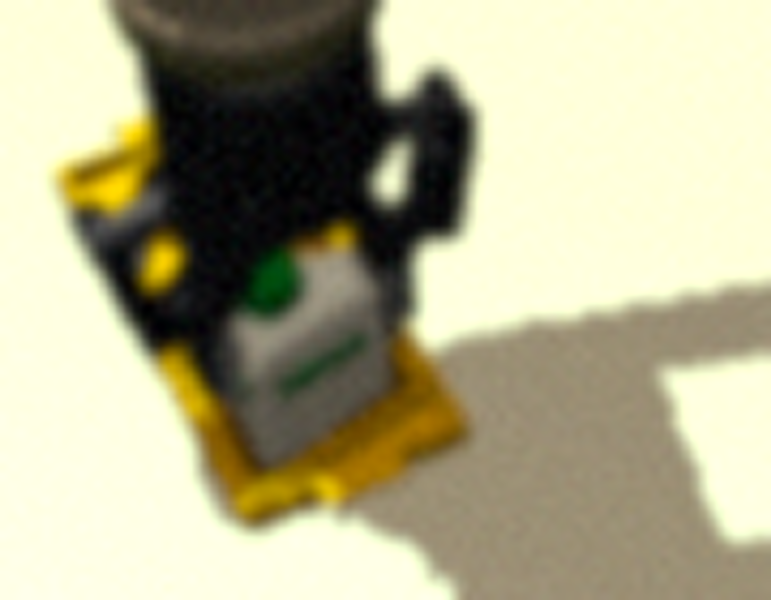

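Request:
drive_tool --moves '[[[0,0,0.5],0],[[0,0,0.5],0],[[0,0,0.5],0],[[0,0,0.5],0],[[0,0,0.5],0],[[0,0,0.5],0],[[0,0,0.5],0],[[0,0,0.5],0]]' --fingers 85

```text
time: 35.28
tool_pos: [588.3, -90.4, 40.8]
tcp_rot: [-180.0, -0.0, 87.6]
ft_force: [0.3, -0.2, -0.6]
finger_gap: 85.0
```

Request:
drive_tool --moves '[[[0,0,5],0],[[0,0,20],0],[[0,0,45],-5],[[0,0,75],-12],[[0,0,105],-19],[[-8,-15,120],-26],[[-22,-45,120],-33],[[-37,-80,120],-40]]'

```text
time: 35.95
tool_pos: [552.6, -170.3, 163.8]
tcp_rot: [179.8, -0.1, 47.4]
ft_force: [-0.5, -0.6, -0.1]
finger_gap: 84.9
```

Request:
drive_tool --moves '[[[-14,-32,0],-7],[[-28,-64,0],-14],[[-42,-96,0],-21],[[-56,-128,0],-28],[[-68,-153,0],-35],[[-73,-166,0],-42],[[-74,-168,0],-49],[[-74,-168,0],-56]]'

```text
time: 36.62
tool_pos: [476.5, -340.1, 161.4]
tcp_rot: [180.0, -0.0, -8.9]
ft_force: [-0.4, -0.1, 0.7]
finger_gap: 85.1
```

```bash
python3 look.py s17 scene 90 240 130 330 2>/dev/null;python3 look.py t17 top 95 185 220 340 2>/dev/null
```

```text
36.67 [ 476.9 -339.4  161.3] [180.   -0.   -9.4] 85.2 [-0.4  0.4  0.2] [-40.   9.  94.   0.  78.  59.] f 4.0
36.72 [ 477.1 -339.   161.3] [180.   -0.   -8.6] 84.9 [-0.5  1.1  0.6] [-40.   9.  94.   0.  78.  58.] f 6.666666666666667
```

View pics/s17.png

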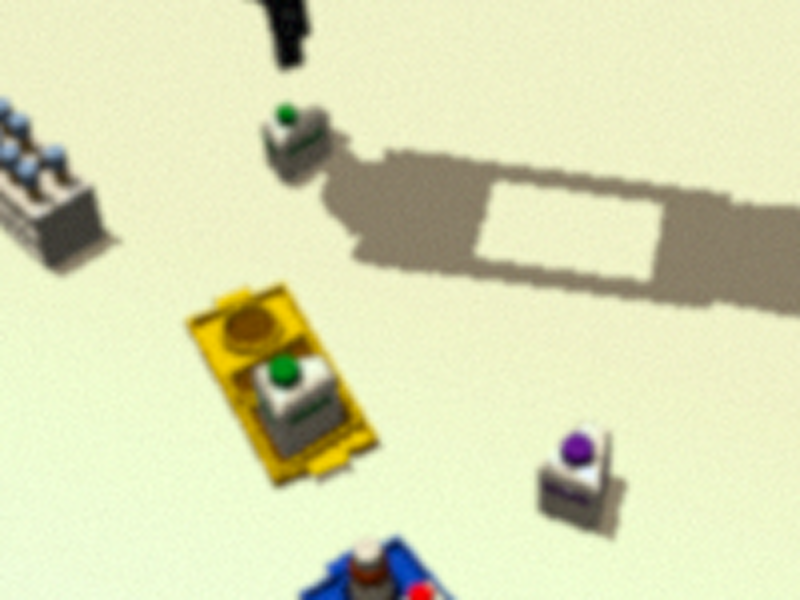

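View pics/t17.png

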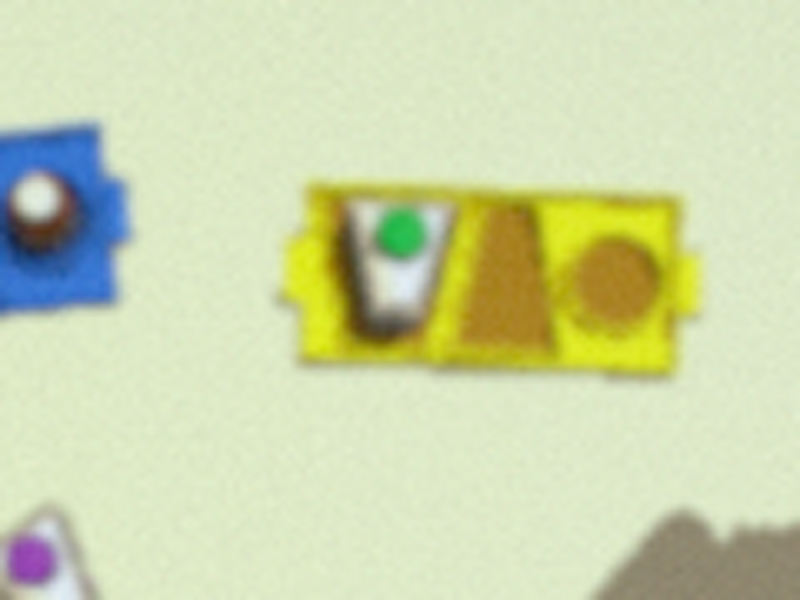

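```bash
cat > chk.py <<'E'
from bench import r
from h import *
from t import pocket,tr
t=r.snapshot("top");q=r.snapshot("scene")
for nm,tt,y,col,L,sg in(("LR","b",47,"red",1,1),("SR","b",-8,"red",0,-1),("LG","y",47,"green",1,1),("SG","y",-8,"green",0,-1)):
    a=np.radians(tr[tt][1]);p=pocket(tt,y)+sg*9*np.array([np.cos(a),np.sin(a)])
    o=[]
    for s in(t,q):
        try:
            e=proj(s,[*p,(76 if L else 66)])[0]; o.append(capfix(s,col,e,L,rad=8,z0=2).round(1))
        except Exception as ex:o.append(None)
    print(nm,"expected",p.round(1),"top",o[0],"scene",o[1])
E
python3 chk.py
```

```text
LR expected [615.  177.6] top [615.8 177.4] scene [615.9 170.8]
SR expected [602.7 121. ] top [603.2 123.2] scene [603.5 122.3]
LG expected [598.4 -88.6] top [598.9 -90.2] scene [599. -92.]
SG expected [ 578.1 -142.8] top None scene None
```

The large green bottle looks seated: contact came 2.0 mm above the pick height, and the two views agree on the cap. Next is the small green bottle, gripped with the wrist flipped.

Request:
drive_tool --moves '[[[-3,-1,0],-7],[[-6,-2,0],-14],[[-10,-4,0],-21],[[-12,-5,0],-28],[[-12,-5,0],-35],[[-12,-5,0],-42],[[-12,-5,0],-49],[[-12,-5,0],-56]]'

```text
time: 37.48
tool_pos: [465.6, -343.1, 161.1]
tcp_rot: [-180.0, -0.0, -64.5]
ft_force: [0.2, -0.0, -0.7]
finger_gap: 85.1
```

Request:
drive_tool --moves '[[[0,0,0],-7],[[0,0,0],-14],[[0,0,0],-20],[[0,0,0],-23],[[0,0,0],-24],[[0,0,0],-24],[[0,0,0],-24],[[0,0,0],-24]]'

```text
time: 38.15
tool_pos: [465.4, -343.3, 161.0]
tcp_rot: [-180.0, -0.0, -88.3]
ft_force: [-0.7, -0.0, 0.2]
finger_gap: 84.8
```

```bash
python3 look.py s18 scene 60 150 150 270 2>/dev/null
```

```text
38.2 [ 465.4 -343.4  160.9] [180.   -0.  -88.3] 85.0 [ 0.7  0.9 -0.3] [-42.   8.  95.  -0.  77. 137.] f 6.666666666666667
```

View pics/s18.png

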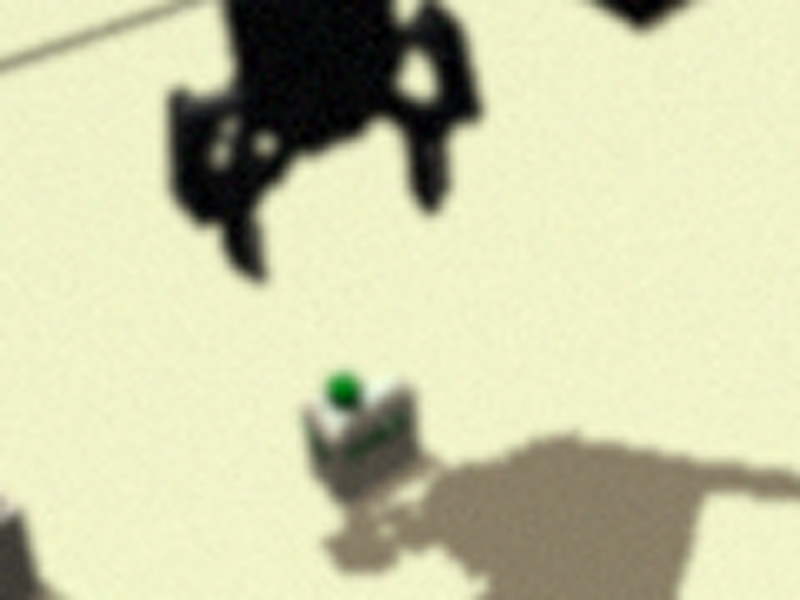

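Request:
drive_tool --moves '[[[0,-0.5,-5],0],[[0,-0.5,-20],0],[[0,-0.5,-45],0],[[0,-0.5,-72],0],[[0,-0.5,-97],0],[[0,-0.5,-115],0],[[0,-0.5,-124],0],[[0,-0.5,-126],0]]'

```text
time: 38.87
tool_pos: [463.9, -342.8, 32.3]
tcp_rot: [179.8, 0.2, -88.4]
ft_force: [0.7, -0.1, -0.2]
finger_gap: 84.6
```

Request:
drive_tool --moves '[[[0,0,0],0],[[0,0,0],0],[[0,0,0],0],[[0,0,0],0],[[0,0,0],0],[[0,0,0],0],[[0,0,0],0],[[0,0,0],0]]' --fingers 40 --squeeze 35

```text
time: 39.53
tool_pos: [466.5, -345.0, 36.9]
tcp_rot: [-179.9, -0.1, -88.4]
ft_force: [-0.1, 0.0, 6.5]
finger_gap: 53.4
```

Request:
drive_tool --moves '[[[0,0,0],0],[[0,0,3],0],[[0,0,10],0],[[0,0,25],0],[[0,0,45],0],[[0,0,70],0],[[0,0,95],0],[[0,0,105],0]]'

```text
time: 40.2
tool_pos: [466.7, -345.2, 144.4]
tcp_rot: [-179.8, -0.2, -88.4]
ft_force: [1.1, -1.0, -0.1]
finger_gap: 53.1
```

Request:
drive_tool --moves '[[[10,17,0],5],[[26,43,0],12],[[43,72,0],19],[[60,101,0],26],[[77,129,0],33],[[93,156,0],40],[[106,178,0],47],[[116,194,0],54]]'

```text
time: 40.87
tool_pos: [581.9, -147.5, 139.4]
tcp_rot: [-180.0, 0.0, -34.0]
ft_force: [-0.1, -1.1, -0.5]
finger_gap: 53.7
```

Request:
drive_tool --moves '[[[4,7,0],7],[[4,7,0],14],[[4,7,0],21],[[4,7,0],28],[[4,7,0],35],[[4,7,0],42],[[4,7,0],49],[[4,7,0],56]]'

```text
time: 41.53
tool_pos: [584.9, -142.8, 139.3]
tcp_rot: [-180.0, 0.0, 21.9]
ft_force: [0.1, -0.4, -0.3]
finger_gap: 53.5
```

Request:
drive_tool --moves '[[[0,0,0],7],[[0,0,0],14],[[0,0,0],21],[[0,0,0],28],[[0,0,0],35],[[0,0,0],42],[[0,0,0],49],[[0,0,0],56]]'

```text
time: 42.2
tool_pos: [584.9, -142.9, 139.3]
tcp_rot: [-179.9, -0.0, 77.9]
ft_force: [-1.1, -0.6, -0.5]
finger_gap: 53.3
```

Request:
drive_tool --moves '[[[0,0,-5],5],[[0,0,-18],8],[[0,0,-36],9.5],[[0,0,-54],10],[[0,0,-66],10],[[0,0,-71],10],[[0,0,-72],10],[[0,0,-72],10]]'

```text
time: 42.87
tool_pos: [585.3, -143.0, 68.0]
tcp_rot: [-180.0, -0.0, 87.5]
ft_force: [0.4, -0.2, -0.5]
finger_gap: 53.3
```

```bash
python3 look.py s19 scene 130 250 130 290 2>/dev/null; python3 lat.py green 0 36 -1; python3 lat.py green 0 36 -1
```

```text
42.92 [ 585.8 -143.1   68.7] [179.9   0.   87.5] 53.5 [ 0.5 -0.2  0.2] [-19.  17.  94.   0.  69. -16.] f 5.0
[ 586.2 -143.2   69.2] [198.6 161.3] [ 579.  -139.9] along -7.3 across 3.1
[ 586.3 -143.3   69.3] [198.5 161.3] [ 579.3 -140. ] along -7.1 across 3.0
```

View pics/s19.png

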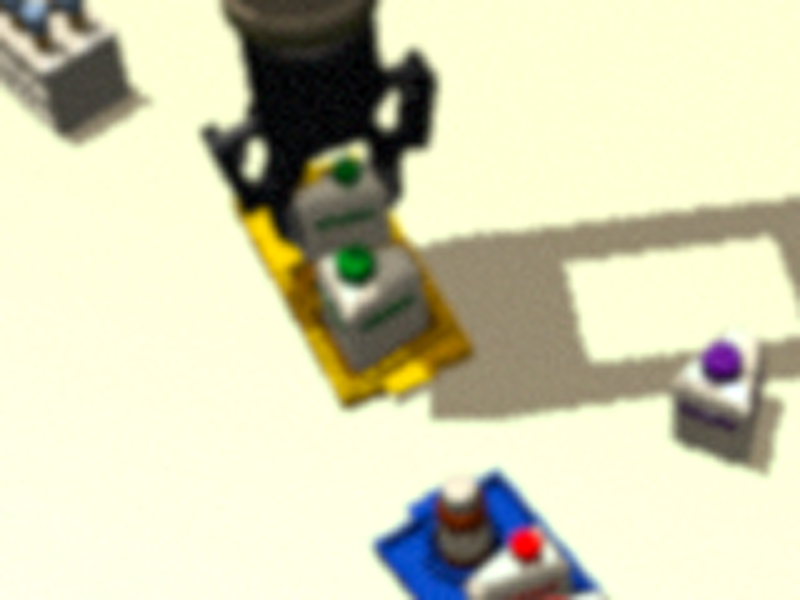

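```bash
python3 - <<'E'
from bench import r
from h import *
s=r.snapshot("scene");x=r.sense();tp=x["tool_pos"];print(tp)
a=np.radians(x["tcp_rot"][2]-90);e=np.array([np.cos(a),np.sin(a)]);n=np.array([-e[1],e[0]])
r0,c0=150,180; im,f=up(s,(r0,r0+45,c0,c0+45)); G=2.2*6
o=cv2.resize(np.clip(im.astype(float)*2,0,255).astype(np.uint8),None,fx=2.2,fy=2.2,interpolation=cv2.INTER_CUBIC)
z=tp[2]-36.3
def P(al,ac,h): q=(proj(s,[*(tp[:2]+al*e+ac*n),z+h])[0]-[c0,r0]+.5)*G; return tuple(int(v) for v in q)
for c,d in((0,(255,0,0)),):
    for h in(0,52):
        pts=[P(-27,17+c,h),P(27,7+c,h),P(27,-7+c,h),P(-27,-17+c,h)]
        for i in range(4): cv2.line(o,pts[i],pts[(i+1)%4],d if h else (0,0,255),1)
    t=np.linspace(0,2*np.pi,25)
    for h in(52,64):
        pp=[P(-9+8.5*np.cos(k),8.5*np.sin(k)+c,h) for k in t]; cv2.polylines(o,[np.array(pp)],True,d,1)
cv2.imwrite("pics/c19.png",o[:,:,::-1])
E
```

```text
[ 586.19543332 -143.26675897   69.22620313]
```

View pics/c19.png

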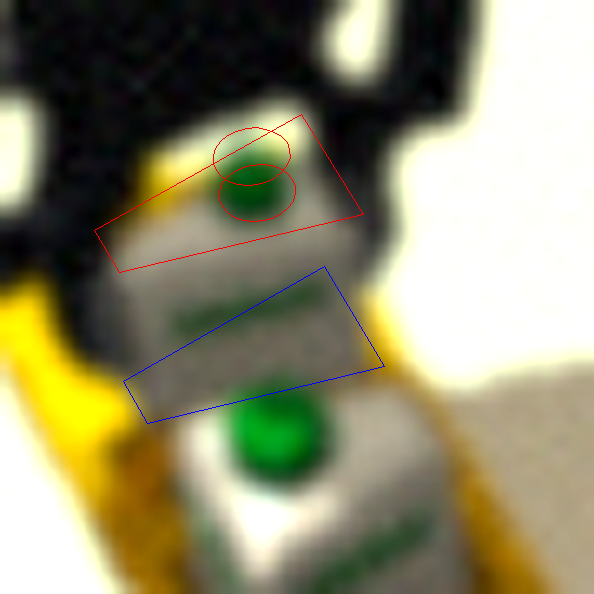

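```bash
python3 - <<'E'
from bench import r
from h import *
s=r.snapshot("scene");r0,c0=155,184
im=s["pixels"][r0:r0+30,c0:c0+30].astype(np.float32)
o=cv2.resize(im,(600,600),interpolation=cv2.INTER_CUBIC);o=255*(np.clip(o,0,170)/170)**.6
for i in range(0,30,5): cv2.putText(o,str(c0+i),(int((i+.5)*20),10),0,.35,(255,0,0),1);cv2.putText(o,str(r0+i),(0,int((i+.5)*20)),0,.35,(255,0,0),1)
cv2.imwrite("pics/c20.png",o[:,:,::-1].astype(np.uint8))
x=r.sense();tp=x["tool_pos"];a=np.radians(x["tcp_rot"][2]-90);e=np.array([np.cos(a),np.sin(a)]);n=np.array([-e[1],e[0]])
for q in((-27,17),(27,7),(27,-7),(-27,-17)):
    for h in(0,52): print(q,h,((proj(s,[*(tp[:2]+q[0]*e+q[1]*n),tp[2]-36.3+h])[0]-[c0,r0]+.5)*20).round())
E
```

```text
(-27, 17) 0 [503. 455.]
(-27, 17) 52 [471. 226.]
(27, 7) 0 [145. 542.]
(27, 7) 52 [102. 313.]
(27, -7) 0 [109. 478.]
(27, -7) 52 [ 64. 249.]
(-27, -17) 0 [412. 304.]
(-27, -17) 52 [377.  74.]
```

View pics/c20.png

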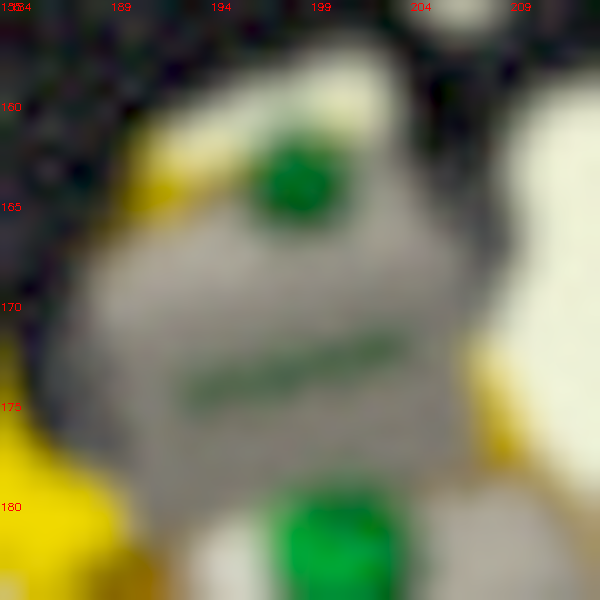

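Request:
drive_tool --moves '[[[0.5,-0.7,-5],0],[[0.5,-0.7,-11],0],[[0.5,-0.7,-16],0],[[0.5,-0.7,-20],0],[[0.5,-0.7,-24],0],[[0.5,-0.7,-27],0],[[0.5,-0.7,-29],0],[[0.5,-0.7,-30.5],0]]'

```text
time: 43.78
tool_pos: [585.6, -143.6, 38.8]
tcp_rot: [-179.9, -0.0, 87.6]
ft_force: [-14.9, 4.4, 28.2]
finger_gap: 53.3
```

```bash
python3 look.py s21 scene 150 220 170 260 2>/dev/null
```

```text
43.83 [ 585.8 -143.7   38.8] [-180.    -0.    87.6] 53.5 [-4.9  1.1 11.6] [-19.  19.  95.  -0.  66. -16.] f 8.571428571428571
```

View pics/s21.png

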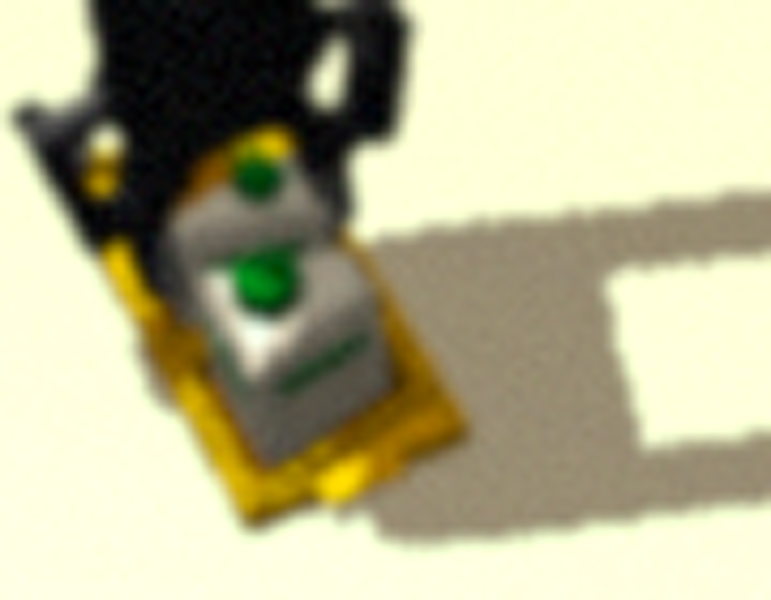

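Contact came at z 38.8, which is the pick height of 36.9 plus 1.9 mm, so the bottle is on the floor. Releasing and retreating clear of everything.

Request:
drive_tool --moves '[[[0,0,0.5],0],[[0,0,0.5],0],[[0,0,0.5],0],[[0,0,0.5],0],[[0,0,0.5],0],[[0,0,0.5],0],[[0,0,0.5],0],[[0,0,0.5],0]]' --fingers 85

```text
time: 44.5
tool_pos: [585.8, -143.6, 37.9]
tcp_rot: [-180.0, -0.0, 87.6]
ft_force: [-0.3, 0.7, -0.1]
finger_gap: 85.1
```

Request:
drive_tool --moves '[[[0,0,5],0],[[0,0,20],0],[[0,0,45],0],[[0,0,75],0],[[0,0,105],0],[[-12,-25,130],0],[[-32,-55,145],0],[[-55,-90,150],0]]'

```text
time: 45.17
tool_pos: [532.9, -233.9, 192.7]
tcp_rot: [179.6, 0.2, 87.7]
ft_force: [1.4, -0.0, 1.3]
finger_gap: 85.1
```

Request:
drive_tool --moves '[[[-20,-34,0],0],[[-38,-64,0],0],[[-54,-90,0],0],[[-66,-110,0],0],[[-74,-122,0],0],[[-78,-128,0],0],[[-78,-128,0],0],[[-78,-128,0],0]]'

```text
time: 45.83
tool_pos: [453.6, -360.6, 187.9]
tcp_rot: [180.0, -0.0, 87.6]
ft_force: [0.5, 0.9, -0.3]
finger_gap: 84.9
```

```bash
python3 look.py s22 scene 90 330 110 430 2>/dev/null;python3 look.py t22 top 100 165 165 345 2>/dev/null; sed -i 's/rad=8/rad=6/' chk.py; python3 chk.py
```

```text
45.88 [ 453.8 -360.3  187.8] [180.   -0.   87.6] 84.8 [-0.6 -0.4 -0.4] [-44.   7.  93.   0.  80. -41.] f 2.5
45.93 [ 453.9 -360.1  187.8] [180.   -0.   87.6] 85.4 [0.6 0.2 0.3] [-44.   7.  93.   0.  80. -41.] f 4.444444444444445
LR expected [615.  177.6] top [615.8 177.4] scene [615.5 171.4]
SR expected [602.7 121. ] top [603.1 123.1] scene [603.5 122.3]
LG expected [598.4 -88.6] top [598.8 -90.1] scene [598.3 -93.3]
SG expected [ 578.1 -142.8] top [ 577.9 -142.3] scene [ 579.3 -142.1]
```

View pics/s22.png

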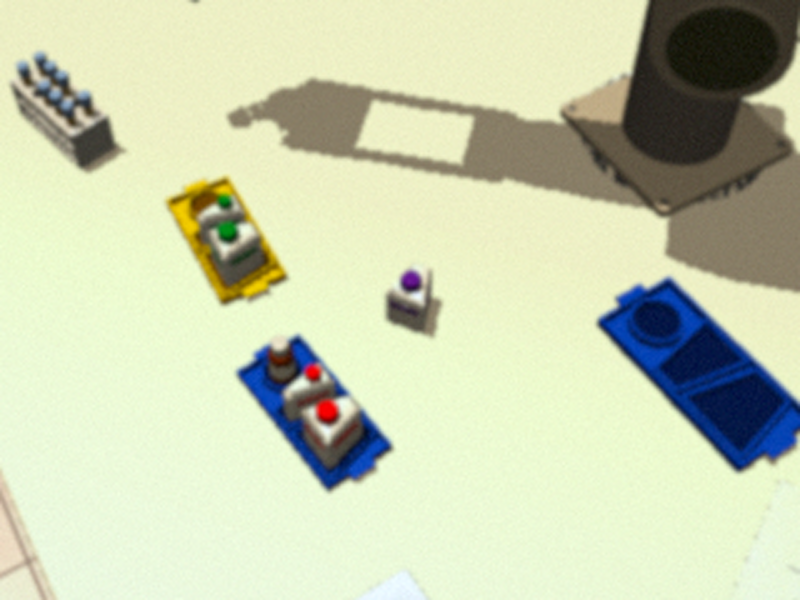

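View pics/t22.png

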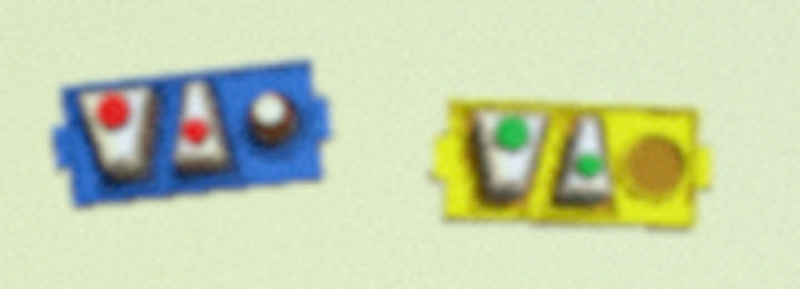

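```bash
python3 -c "
from bench import r
print(r.hand_in())"
```

```text
the job is handed in; nothing more can be done
None
```

I made up both kits and handed the job in at about 46 s of the 128 s allowed; the hand-in gives no verdict.

- **Blue tray (the smaller one):** it holds the large red, the small red and the amber vial. The small red bottle had to be set down part-turned and regripped, because the wrist could not turn it the whole way in one go.
- **Yellow tray:** it holds the large green and the small green, and its round pocket is empty.
- **Seating:** each item touched down about 2 mm above its pick height, which is the pocket floor. The highest contact force I saw was about 28 N. The last pictures show all five upright, the wedge bottles the right way round, and the gripper open and well clear.
- **Bystanders:** I never touched the purple-capped bottle, the rack or the cuvette box.

**Checks that disagreed:**
- **Cap positions:** seen from the top, the caps were within about 2 mm of where they should be. The scene camera put the two large caps 5–6 mm off in y in the final check. The neighbouring caps intruded on that measurement; it was 2–3 mm off before the neighbours were in place. The error points the opposite way from a bottle standing proud of its pocket.
- **Sideways position in the jaws:** held-bottle readings for the green bottles came out 2–3 mm off, probably from shading. I moved the large green over by 2 mm because of this, so it sits slightly off-centre within its pocket's play.

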